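# Line up a project box under the bench drill

### The arm

A 6-joint arm with a two-finger parallel gripper is mounted at the origin on the work surface. World frame = base frame: x ahead of the robot, y to its left, z up, the work surface at z = 0. Lengths are in m, angles in rad, forces in N, time in s.
With the tool pointing down it reaches from about 0.375 to 0.9 m from the base axis. Payload 3.1 kg.
Tool frame: the origin (TCP) lies on the centre line of the jaws, within the pads' length; the fingertips stand 8 mm ahead of it and the grasp point (between the pads) lies 11 mm behind it (robot.tip_extent is the distance from the TCP to the fingertips, in m); y points along the fingers, z is the direction in which the jaws open and shut, and the axes are right-handed (so a half turn about y gives the same grasp; the last joint's range is limited). The gripper opens to 87 mm and grips with 3 to 60 N. Pads are 19 mm wide; open, the fingers measure 117 mm over their backs; the gripper's body (75 mm by 190 mm) begins 51 mm behind the grasp point.
Start: joints at [-1.508, 0.527, 1.433, -0, 1.181, -0.178], TCP at [0.15, -0.607, 0.21] pointing down, gripper open.
Joint ranges: [-3.08, 3.08], [-0.75, 2.2], [0.22, 2.44], [-1.43, 4.57], [0, 2.65], [-2.85, 2.85]. Speed limits (rad/s): [2.79, 2.79, 3.14, 3.14, 3.14, 3.14].

### API

Orientations are given as a unit quaternion [x, y, z, w].
In Python, from rig import robot gives the robot as it stands.
- The arm moves only by the shell command python3 -m crank 'ROWS' [FORCE]. ROWS is JSON, a list that holds one entry, the list of rows, each a list of 7 numbers: the turn, a rotation vector about the tool's x, y, z in degrees, then the shift along the tool's x, y, z in m, then the opening in per cent of the stroke, from 0 (shut) to 100 (fully open). In form: [[[ax, ay, az, dx, dy, dz, gripper], ...]]. A call has exactly 5 rows; each row shifts and turns the commanded pose from where the row before left it, along the tool's axes as they then stand; what a row does not reach is not made up. A row lasts 1/8 s, in which the tool goes at most 62.5 mm and 10.7 degrees, less where a joint would pass 70% of its speed; a pose out of reach is approached as far as the arm can. A call with a gripper value outside its range is refused whole. The fingers move at their own pace and stop on an object; FORCE is the grip in N (left out, the last holds). Time passes only in rows, so rows that do not move let the fingers close, or fill a call up. It gives the time, the measured TCP pose, the force and the opening at its end, in the units of the state.
- robot.get_obs(): the state, without advancing time (a new reading comes with each control period).
- robot.camera(name): name is "scene" or "top" or "wrist"; returns a dict with "img" (480x640x3 uint8, red, green, blue), "K" (3x3 intrinsics, pixels), "R" (3x3) and "t" (3): a world point X has camera coordinates R X + t; the wrist camera has in their place "T_tool_cam" (4x4, takes a point from camera to tool coordinates, whose origin is the TCP and whose axes are the tool frame's). Camera axes: x right, y down, z forward; pixel columns grow to the right and rows downward; lengths in m; the calibration is good to about 2 mm. The wrist camera is an equidistant fisheye: a pixel r from the principal point sees the ray r / f radians off the axis. A picture is of the moment at which its call begins: read the wrist's pose just before it. There is no depth.
- robot.hand_in(): hands the job in, once; it reports no verdict.
Trained networks look in a picture, given as the dict that the camera call returned (one of the last four; its "shot" number tells which), for a name from the list of things; names that differ only in an ending like _2 or _b are one class to them, and where a whole thing is asked for, a point or a joint stands for the part that bears it (a point fixed in the world has none). Each returns a list of dicts, best first, with "conf" (0 to 1); they miss things now and then, are a little off and sometimes report something else, mostly with a low value. They report only what shows in the picture. A call takes as long as a camera call. They do not tell look-alikes from the thing itself.
- robot.spot_in(picture, thing): "at" ([row, column] in pixels, amid what is visible of it).
The state is a dict: "time": time; "q": joint angles; "joint_velocities": joint speeds; "joint_torque": joint torques, N m; "position": TCP position; "tool_rot": TCP orientation; "ft_force": force on the tool from outside, world axes, zero at the start; "moment": the same for the moment, N m; "grip_width": finger opening in m.
Only numpy, scipy, OpenCV 4.12 (cv2) and the standard library are available. Lean on these libraries where they do the work, as an engineer would, in place of code of your own. Each camera call takes 0.05 s, during which the arm holds its last target.

### The job

The aluminium project box on the table of the bench drill is to get a hole where its lid is marked. Slide the box, keeping it flat on the drill's table, until the cross on its lid is right under the drill bit, so that the point of the bit will come down inside the little circle. Then, with the drill switched off, pull the feed lever down until the point of the bit touches the mark, let the lever come back up by itself, and leave the box lined up there and everything else on the bench where it was.

Things in the scene. Friction and masses are not known exactly. Their poses are not given: they have to be found in the camera images.
- drill: Compact grey bench drill, fixed on the bench, placed and turned anew each time. Origin on the bench top (z = 0) straight below the drill bit. x points from the bit to the column at the back (the operator's side, the front, is -x), y to the drill's left, z up. Column 40 mm across, 122 mm behind the bit.
- table_front (a point): Middle of the front edge of the drill's table. The table is the drill's flat steel base plate, its top 22 mm above the bench, 200 mm wide, from 170 mm in front of the bit to 165 mm behind it.
- head_front (a point): Middle of the lower front edge of the drill's head, which hangs over the work: underside 172 mm above the bench, reaching 60 mm in front of the bit and 42 mm to each side (belt cover, from 287 mm up: 65 mm and 52 mm). So a gripper that holds the box under the bit has to lean out to the front, some 30 to 45 degrees.
- bit_tip (a point): Point of the 6 mm drill bit, 74 mm above the bench (14 mm above the box's lid) when the feed lever is up; it goes straight down 20 mm per radian of the lever, at most 29 mm. The chuck above it is 32 mm across, its lower end 45 mm above the point.
- quill: Chuck, spindle and drill bit, which go up and down together. Origin at the point of the bit (same as bit_tip), z up.
- feed (a joint): Feed lever: 0 = up (rest), grows to 1.45 rad as its front spoke is pulled down; the bit meets the lid at about 0.70. A spring brings it back to 0 when let go. It takes about 5 N at the knob to start and 7 N at 0.70; any force beyond that presses the bit on the work about five times as hard.
- lever_axis (a point): Centre of the feed lever's level axis, at the right side of the head: 12 mm behind the bit, 42 mm to its right, 232 mm above the bench. A hub with three spokes 120 degrees apart, each ending in a black knob, turns here.
- feed_knob (a point): Middle of the knob on the spoke that points to the front, 105 mm from the lever's axis. The knob is 24 mm thick, 58 mm long, along the spoke. At rest the spoke rises 0.40 rad towards the front, the knob's middle 273 mm above the bench, 85 mm in front of the bit, 99 mm to its right, free above; pushed down it moves on an arc, level at joint 0.40.
- box: Die-cast aluminium project box with its lid on, a closed block 112 mm (x) by 60 mm (y) by 38 mm high, 0.22 to 0.45 kg, loose on the drill's table. Origin: centre of its underside; x along its length, z up. It starts in front of the bit with its -x end outwards, to the front.
- mark (a point): The mark: centre of a pencilled cross (28 mm lines) and 6 mm circle on a 34 mm square of masking tape on the lid's upper face, 38 mm above the underside and 10 mm from the middle of the box towards its -x end, on the centre line.
- key: Bystander: T-shaped steel chuck key, 77 by 54 mm, 12 mm high, lying on the drill's table beside the column, at the drill's left. Origin under its stem's middle.
- can: Bystander: drinks can, 53 mm across, 168 mm high, standing on the bench to the left of the drill. Origin: centre of its underside.
- tin: Bystander: round low tin, 60 mm across, 28 mm high, on the bench to the right of the drill. Origin: centre of its underside.
- frame: Bystander: black four-arm drone frame, about 180 by 180 mm, 34 mm high, lying on the blue cutting mat (3 mm thick) at the right of the bench. Origin: centre of its underside.
Mind the look-alikes: they are no part of the job. What is shaped like the box but blue or yellow is not meant.

How it is judged:
On the way, in this order (a step that is already met when the one before it is completed fails the run):
1. the box lies flat and still on the drill's table with its mark under the point of the bit (horizontal distance between mark and bit_tip below 0.003 m and linear speed of box below 0.01 m/s and height (world z) of box between 0.0195 and 0.0245 m and angle between box's own z axis and vertical below 0.05 rad and value of joint feed below 0.2 rad), for 0.2 s.
2. the feed lever brings the point of the bit down onto the mark (horizontal distance between mark and bit_tip below 0.003 m and contact force between quill and box above 0.5 N and value of joint feed above 0.5 rad and height (world z) of box between 0.0195 and 0.0245 m and angle between box's own z axis and vertical below 0.05 rad), for 0.1 s.
At the end, for the whole second after the job is handed in: The mark lies within 3 mm (sideways) of the point of the bit, inside the pencilled circle, the box rests flat and still on the drill's table, and the feed lever is back up (within 0.06 rad) (horizontal distance between mark and bit_tip below 0.003 m and linear speed of box below 0.01 m/s and height (world z) of box between 0.0195 and 0.0245 m and angle between box's own z axis and vertical below 0.05 rad and value of joint feed below 0.06 rad); the robot touches nothing.
It fails at once if the box is lifted more than 15 mm off the drill's table, or falls off it (height (world z) of box above 0.037 m or height (world z) of box below 0.012 m).
It fails at once if the box is tipped by more than about 17 degrees (angle between box's own z axis and vertical above 0.3 rad).
It fails at once if the drinks can, the tin, the drone frame or the chuck key is moved more than 30 mm (distance of any of can, tin, frame, key from where it was at the start of the episode above 0.03 m).
It also fails if it takes over 64 s, if anything falls off the work surface, if the arm or the gripper's body presses on something with over 40 N, if the wrist force passes 120 N, or if a joint passes its speed limit or range.

## Working session

There is one attempt and no reset: what is moved stays moved. The work goes in short steps, Python scripts to look and compute and a shell command to move; the robot and the scene stay as the last step left them, time stands still between calls to the robot, and variables do not carry over. Pictures are saved under pics/ and viewed, and the job is handed in when it is done.

```bash
ls; mkdir -p pics
cat > h.py <<'E'
import numpy as np, cv2
from rig import robot
from scipy.spatial.transform import Rotation as Rn
def save(d,n): cv2.imwrite('pics/'+n+'.png', d['img'][:,:,::-1])
def ray(d,px):
    K=d['K']; r,c=px
    v=np.array([(c-K[0,2])/K[0,0],(r-K[1,2])/K[1,1],1.])
    R=np.array(d['R']);t=np.array(d['t'])
    return -R.T@t, R.T@v
def atz(d,px,z):
    o,v=ray(d,px); return o+v*(z-o[2])/v[2]
def proj(d,X):
    p=np.array(d['R'])@np.array(X)+np.array(d['t']); p=np.array(d['K'])@p; return p[1]/p[2],p[0]/p[2]
E
python3 - <<'E'
from h import *
o=robot.get_obs(); print(o)
for n in ['scene','top','wrist']:
    d=robot.camera(n); save(d,n+'0')
    print(n,d['K'],d.get('R'),d.get('t'),d.get('T_tool_cam'))
    for th in ['drill','table_front','head_front','bit_tip','lever_axis','feed_knob','box','mark','key','can','tin']:
        print(th,[(np.round(x['at']),round(x['conf'],2)) for x in robot.spot_in(d,th)][:3])
E
```

```text
pics
{'time': 0.0, 'q': array([-1.50747817e+00,  5.28448321e-01,  1.43388992e+00,  2.67325523e-05,
        1.18139034e+00, -1.78481344e-01]), 'joint_velocities': array([ 1.51131470e-05,  4.43180711e-04, -3.17171377e-04,  5.59830595e-04,
       -9.20314554e-04, -1.50631803e-03]), 'joint_torque': array([ 3.79883977e-04, -4.40038204e+01, -1.76591706e+01,  6.34258403e-02,
        5.81103971e-02, -1.52126440e-04]), 'position': array([ 0.14965581, -0.60604535,  0.20858656]), 'tool_rot': array([-0.08522512,  0.70269871, -0.7011919 ,  0.08532949]), 'ft_force': array([-0.93517576, -0.59529711,  0.67510417]), 'moment': array([-0.00418575,  0.02229686, -0.005428  ]), 'grip_width': 0.08724731426829271}
scene [[617.92189958   0.         315.41092564]
 [  0.         617.92189958 243.71793634]
 [  0.           0.           1.        ]] [[-7.46807176e-02  9.97207495e-01 -5.50974796e-05]
 [ 5.41081495e-01  4.04750996e-02 -8.39995585e-01]
 [-8.37647662e-01 -6.27612853e-02 -5.42593232e-01]] [ 0.06828595 -0.16804344  2.15581551] None
drill [(array([237., 404.]), 0.88)]
table_front [(array([240., 401.]),
[... 1182 characters left out ...]
, 223.]), 0.73)]
key [(array([231., 233.]), 0.74), (array([272., 208.]), 0.56)]
can [(array([332., 174.]), 0.91), (array([231., 233.]), 0.61)]
tin [(array([165., 357.]), 0.92)]
wrist [[371.64829954   0.         310.62335643]
 [  0.         371.64829954 239.41776551]
 [  0.           0.           1.        ]] None None [[ 6.02905971e-04  9.65261846e-01  2.61283763e-01 -7.19351400e-02]
 [ 9.68496261e-04 -2.61284251e-01  9.65261416e-01 -1.76273245e-01]
 [ 9.99999349e-01 -3.28909524e-04 -1.09238232e-03 -4.37836796e-04]
 [ 0.00000000e+00  0.00000000e+00  0.00000000e+00  1.00000000e+00]]
drill []
table_front []
head_front []
bit_tip []
lever_axis []
feed_knob []
box []
mark []
key []
can []
tin []
```

View pics/scene0.png

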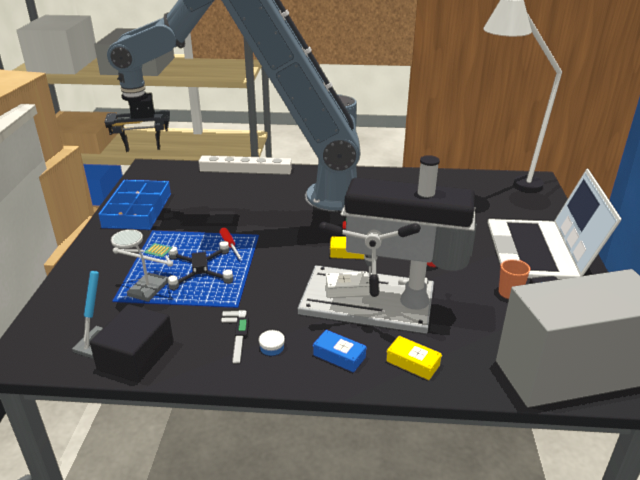

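View pics/top0.png

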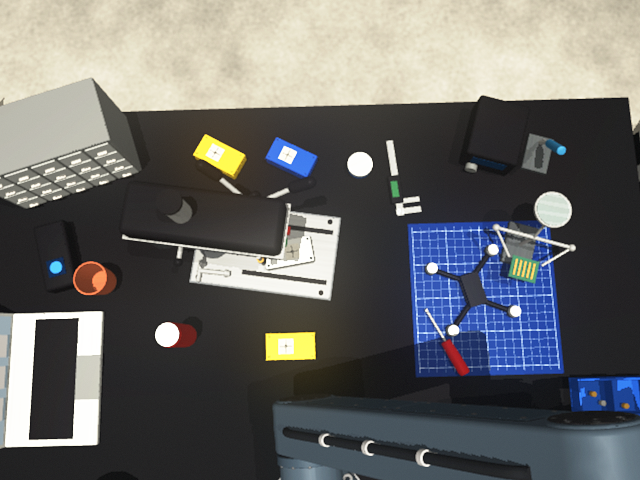

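View pics/wrist0.png

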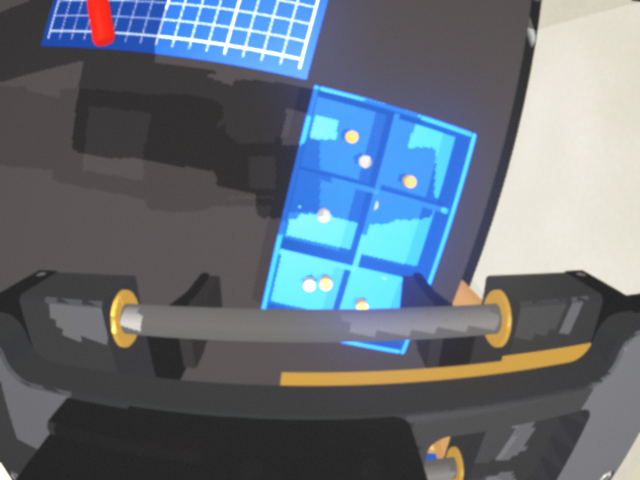

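Candidates for "box": grey one on the drill table at top (252,290). Look-alikes are the blue one at (157,291), the yellow at (155,220), and the yellow at (346,290). I choose the grey one and check it in a crop.

Run:
```python
from h import *
a=cv2.imread('pics/top0.png'); cv2.imwrite('pics/top0c.png',cv2.resize(a[170:310,180:350],None,fx=4.5,fy=4.2,interpolation=cv2.INTER_CUBIC))
a=cv2.imread('pics/scene0.png'); cv2.imwrite('pics/scene0c.png',cv2.resize(a[180:340,290:480],None,fx=4,fy=3.7,interpolation=cv2.INTER_CUBIC))
```

```text
(no output)
```

View pics/top0c.png

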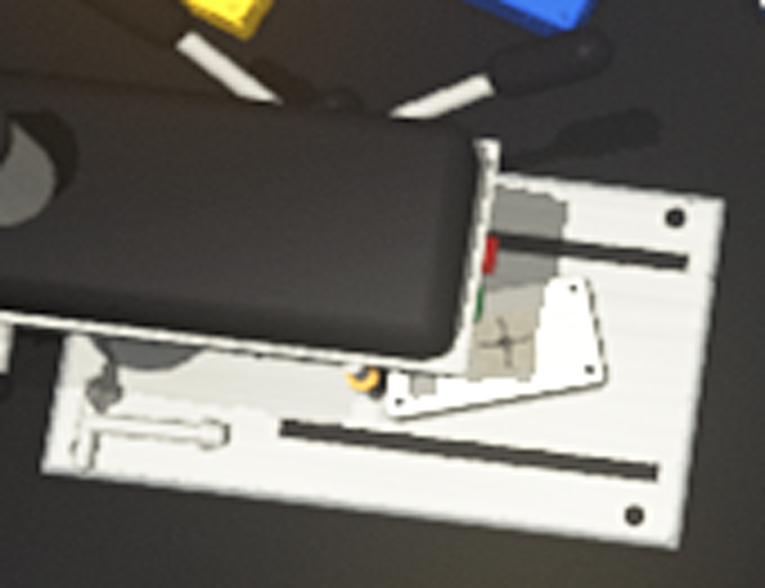

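View pics/scene0c.png

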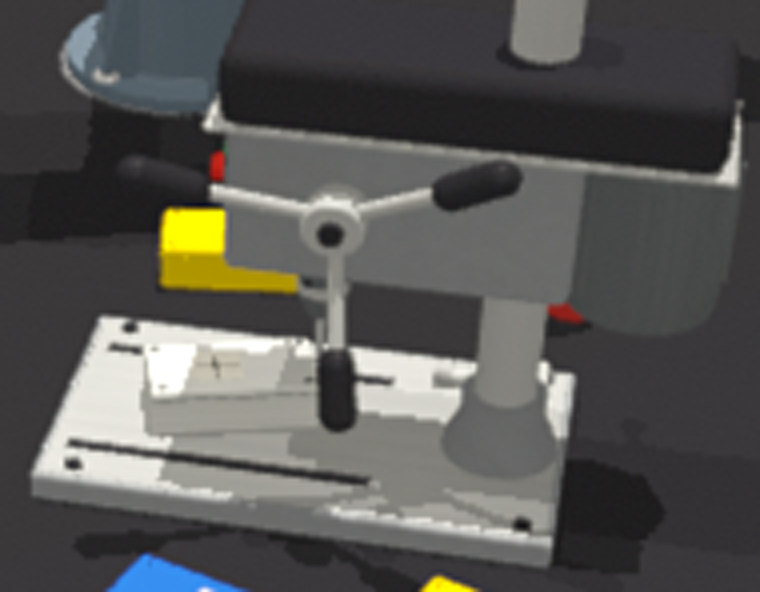

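The crop shows the grey box with a beige tape and cross at top (251,292), lying rotated relative to the table. Both views show the spokes of the lever, and the front knob is at about top (181,300). I fit the drill pose to the table corners.

```bash
cat > fit.py <<'E'
from h import *
from scipy.optimize import least_squares
t=robot.camera('top'); s=robot.camera('scene')
tc=lambda u,v:(170+v/4.2,180+u/4.5); sc=lambda u,v:(180+v/3.7,290+u/4)
obs=[(t,(-.17,-.1,.022),tc(724,200)),(t,(-.17,.1,.022),tc(677,546)),(t,(.165,.1,.022),tc(45,468)),
(s,(-.17,.1,.022),sc(100,318)),(s,(-.17,-.1,.022),sc(32,475)),(s,(.165,-.1,.022),sc(554,537)),(s,(.165,.1,.022),sc(575,375))]
def W(p,X):
    c,s_=np.cos(p[2]),np.sin(p[2]); return np.array([p[0]+c*X[0]-s_*X[1],p[1]+s_*X[0]+c*X[1],X[2]])
f=lambda p:np.concatenate([np.subtract(proj(d,W(p,X)),px) for d,X,px in obs])
r=least_squares(f,[.43,.1,1.6]); print(r.x,np.round(f(r.x).reshape(-1,2),1)); p=r.x
for k in (t,s):
    q=least_squares(lambda p:np.concatenate([np.subtract(proj(d,W(p,X)),px) for d,X,px in obs if d is k]),p).x;print('single',q)
m=atz(t,tc(505,342),.06); print('mark top',m,'scene',atz(s,sc(218,365),.06))
P=[atz(t,tc(*x),.06) for x in ((607,380),(585,278),(390,416))]
print('corners',P)
e=P[0]-P[2];print('len',np.linalg.norm(e),'yaw side',np.arctan2(*(-e)[1::-1]),'w',np.linalg.norm(P[0]-P[1]))
print('knob',W(p,(-.085,-.099,.273)),'axis',W(p,(.012,-.042,.232)),'bit',W(p,(0,0,.074)))
print('knob px',proj(t,W(p,(-.085,-.099,.273))),proj(s,W(p,(-.085,-.099,.273))), 'seen top',tc(555,65),'scene',sc(165,178))
c,sn=np.cos(p[2]),np.sin(p[2]); d=m[:2]-p[:2]; print('mark in drill',c*d[0]+sn*d[1],-sn*d[0]+c*d[1])
E
python3 fit.py
```

```text
[0.58416697 0.11462379 1.42173494] [[-0.9 -1.3]
 [ 0.1 -0.9]
 [ 1.1 -2.4]
 [-0.9 -1.2]
 [-0.2 -1.5]
 [ 1.9 -1.3]
 [-0.8 -1.2]]
single [0.58478367 0.11065947 1.41323797]
single [0.58338958 0.11811114 1.4281761 ]
mark top [0.57091567 0.04425248 0.06      ] scene [0.57132948 0.05180097 0.06      ]
corners [array([ 0.54857428, -0.00723654,  0.06      ]), array([0.60536482, 0.00263499, 0.06      ]), array([0.53175552, 0.10335148, 0.06      ])]
len 0.11185965003088323 yaw side 1.7217246292401664 w 0.05764211180567524
knob [0.6694458  0.01586388 0.273     ] axis [0.62748335 0.1202533  0.232     ] bit [0.58416697 0.11462379 0.074     ]
knob px (np.float64(184.5570285121579), np.float64(300.1821316312434)) (np.float64(228.9762573690458), np.float64(329.9818273114896)) seen top (185.47619047619048, 303.3333333333333) scene (228.1081081081081, 331.25)
mark in drill -0.07155890869578434 0.0026535155118709037
```

```bash
cat > plan.py <<'E'
from h import *
o=robot.get_obs(); R=Rn.from_quat(o['tool_rot']).as_matrix(); print(o['time'],o['position'],o['q'].round(2)); print(R.round(3))
def target(yaw,lean,flip=1):
    # pointing dir: horizontally along yaw dir, leaning 'lean' from vertical
    h=np.array([np.cos(yaw),np.sin(yaw),0]); up=np.array([0,0,1.])
    y=np.sin(lean)*h-np.cos(lean)*up
    z=flip*np.cross(up,h); x=np.cross(y,z)
    return np.stack([x,y,z],1)
E
python3 - <<'E'
from plan import *
for fl in (1,-1):
    T=target(1.57,.7,fl); print(fl,T.round(2)); print(np.degrees(Rn.from_matrix(R.T@T).as_rotvec()).round(1))
E
```

```text
1.9 [ 0.14967914 -0.60677966  0.20952612] [-1.51  0.53  1.43 -0.    1.18 -0.18]
[[-0.971 -0.     0.239]
 [-0.239  0.    -0.971]
 [ 0.    -1.    -0.   ]]
1 [[ 0.    0.   -1.  ]
 [ 0.76  0.64  0.  ]
 [ 0.64 -0.76  0.  ]]
[-36.2  99.1 -28.3]
-1 [[-0.    0.    1.  ]
 [-0.76  0.64 -0.  ]
 [-0.64 -0.76 -0.  ]]
[-26.6 -72.8  33.9]
```

```bash
cat >> plan.py <<'E'
def rows(P,T,n,fr=0,to=None,post=False):
    to=n if to is None else to
    p0=np.array(o['position']); rv=Rn.from_matrix(R.T@T).as_rotvec()/n; dp=(np.array(P)-p0)/n
    print('deg/row',np.degrees(np.linalg.norm(rv)).round(1),'mm/row',(np.linalg.norm(dp)*1e3).round(1))
    Ri=Rn.from_matrix(R); 
    for i in range(n):
        A=Ri*Rn.from_rotvec(rv) if post else Ri
        print([float(v) for v in np.degrees(rv).round(2)]+[float(v) for v in A.inv().apply(dp).round(4)])
        Ri=Ri*Rn.from_rotvec(rv)
    print('end p',P)
E
python3 - <<'E'
from plan import *
rows([.30,-.45,.36],R,5)
h=1.72; T=target(h,np.radians(45),-1); hv=np.array([np.cos(h),np.sin(h),0])
G=np.array([.5755,.018,.04]); pre=G-.11*T[:,1]; print(T.round(3),pre)
o['position']=np.array([.30,-.45,.36])
rows(pre+[0,-.05,.12],T,10)
E
```

```text
1.9 [ 0.14967914 -0.60677966  0.20952612] [-1.51  0.53  1.43 -0.    1.18 -0.18]
[[-0.971 -0.     0.239]
 [-0.239  0.    -0.971]
 [ 0.    -1.    -0.   ]]
deg/row 0.0 mm/row 52.8
[0.0, 0.0, 0.0, -0.0367, -0.0301, -0.0232]
[0.0, 0.0, 0.0, -0.0367, -0.0301, -0.0232]
[0.0, 0.0, 0.0, -0.0367, -0.0301, -0.0232]
[0.0, 0.0, 0.0, -0.0367, -0.0301, -0.0232]
[0.0, 0.0, 0.0, -0.0367, -0.0301, -0.0232]
end p [0.3, -0.45, 0.36]
[[ 0.105 -0.105  0.989]
 [-0.699  0.699  0.149]
 [-0.707 -0.707 -0.   ]] [ 0.58706231 -0.05891757  0.11778175]
deg/row 9.4 mm/row 46.2
[-3.31, -8.0, 3.63, -0.036, 0.0122, -0.0262]
[-3.31, -8.0, 3.63, -0.0384, 0.0159, -0.0202]
[-3.31, -8.0, 3.63, -0.0396, 0.0194, -0.0137]
[-3.31, -8.0, 3.63, -0.0398, 0.0225, -0.007]
[-3.31, -8.0, 3.63, -0.0387, 0.0252, -0.0001]
[-3.31, -8.0, 3.63, -0.0366, 0.0274, 0.0067]
[-3.31, -8.0, 3.63, -0.0334, 0.0291, 0.0132]
[-3.31, -8.0, 3.63, -0.0293, 0.0301, 0.0193]
[-3.31, -8.0, 3.63, -0.0242, 0.0305, 0.0248]
[-3.31, -8.0, 3.63, -0.0185, 0.0303, 0.0296]
end p [ 0.58706231 -0.10891757  0.23778175]
```

```bash
python3 -m crank '[[[0,0,0,-0.037,-0.03,-0.023,100],[0,0,0,-0.037,-0.03,-0.023,100],[0,0,0,-0.037,-0.03,-0.023,100],[0,0,0,-0.037,-0.03,-0.023,100],[0,0,0,-0.037,-0.03,-0.023,100]]]' 20
python3 -m crank '[[[-3.3,-8,3.6,-0.036,0.012,-0.026,100],[-3.3,-8,3.6,-0.038,0.016,-0.02,100],[-3.3,-8,3.6,-0.04,0.019,-0.014,100],[-3.3,-8,3.6,-0.04,0.022,-0.007,100],[-3.3,-8,3.6,-0.039,0.025,0,100]]]'
python3 - <<'E'
from plan import *
h=1.72; T=target(h,np.radians(45),-1)
pre=np.array([.587,-.109,.238])
rows(pre,T,5)
E
```

```text
time: 2.52
position: [0.3026, -0.4496, 0.3606]
tool_rot: [0.085, -0.702, 0.702, -0.085]
ft_force: [-0.1, 0.4, 0.2]
grip_width: 0.0867
time: 3.15
position: [0.4462, -0.2797, 0.2996]
tool_rot: [-0.222, 0.726, -0.503, 0.414]
ft_force: [0.4, -0.1, -0.8]
grip_width: 0.0871
3.15 [ 0.44621285 -0.27965705  0.29956371] [-0.96  0.4   1.47  0.31  1.56 -0.4 ]
[[-0.559  0.094  0.824]
 [-0.738  0.396 -0.546]
 [-0.377 -0.913 -0.152]]
deg/row 9.3 mm/row 45.9
[-3.29, -7.95, 3.65, -0.0363, 0.0274, 0.0064]
[-3.29, -7.95, 3.65, -0.0331, 0.0291, 0.0129]
[-3.29, -7.95, 3.65, -0.029, 0.0301, 0.0189]
[-3.29, -7.95, 3.65, -0.0241, 0.0306, 0.0243]
[-3.29, -7.95, 3.65, -0.0184, 0.0304, 0.0291]
end p [ 0.587 -0.109  0.238]
```

```bash
python3 -m crank '[[[-3.3,-8,3.6,-0.036,0.027,0.006,100],[-3.3,-8,3.6,-0.033,0.029,0.013,100],[-3.3,-8,3.6,-0.029,0.03,0.019,100],[-3.3,-7.9,3.7,-0.024,0.03,0.024,100],[-3.3,-7.9,3.7,-0.018,0.03,0.029,100]]]'
python3 - <<'E'
from plan import *
o=robot.get_obs(); R=Rn.from_quat(o['tool_rot']).as_matrix()
d=robot.camera('wrist'); save(d,'w1')
for th in ['bit_tip','box','mark','table_front','head_front']: print(th,[(np.round(x['at']),round(x['conf'],2)) for x in robot.spot_in(d,th)][:3])
E
```

```text
time: 3.78
position: [0.5865, -0.1112, 0.2377]
tool_rot: [-0.319, 0.632, -0.221, 0.671]
ft_force: [-0.1, -1.1, 0.2]
grip_width: 0.0869
3.775 [ 0.58654342 -0.11124269  0.23768793] [-0.65  0.7   1.27  0.52  1.76 -0.86]
[[ 0.105 -0.107  0.989]
 [-0.7    0.699  0.15 ]
 [-0.707 -0.707 -0.002]]
bit_tip [(array([140., 350.]), 0.54), (array([154., 338.]), 0.46)]
box [(array([208., 162.]), 0.7), (array([163., 484.]), 0.68), (array([221., 318.]), 0.61)]
mark [(array([211., 164.]), 0.84), (array([218., 320.]), 0.8), (array([162., 489.]), 0.71)]
table_front [(array([141., 347.]), 0.69)]
head_front [(array([140., 347.]), 0.73)]
```

View pics/w1.png

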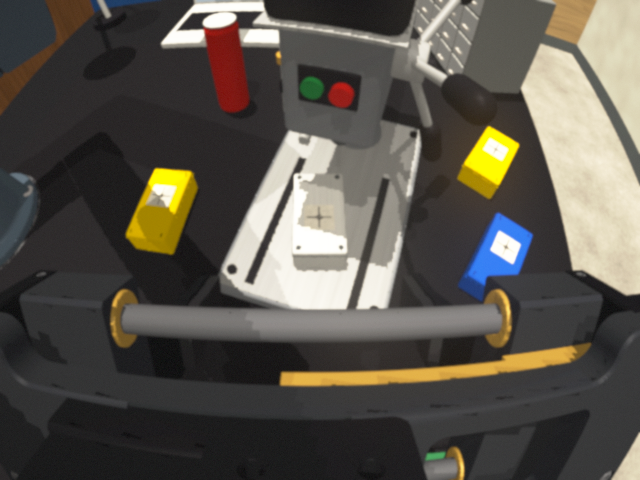

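The wrist view shows the grey box with its mark at (217,320), straight ahead of the jaws. The yellow and blue look-alikes are off to the sides.

```bash
cat >> h.py <<'E'
def wray(d,px,o):
    K=d['K']; r,c=px; u=np.array([(c-K[0,2])/K[0,0],(r-K[1,2])/K[1,1]]); th=np.linalg.norm(u)
    v=np.append(u/th*np.sin(th),np.cos(th)) if th>0 else np.array([0,0,1.])
    M=np.array(d['T_tool_cam']); R=Rn.from_quat(o['tool_rot']).as_matrix()
    return R@M[:3,3]+o['position'], R@M[:3,:3]@v
def watz(d,px,o,z):
    a,v=wray(d,px,o); return a+v*(z-a[2])/v[2]
E
python3 - <<'E'
from h import *
o=robot.get_obs(); d=robot.camera('wrist')
a=d['img'][120:280,200:440,::-1]; cv2.imwrite('pics/w1c.png',cv2.resize(a,None,fx=3.3,fy=3.3,interpolation=cv2.INTER_CUBIC))
print('mark',watz(d,(217,320),o,.06))
C=[watz(d,p,o,.06) for p in ((256,294),(256,346),(176,295),(175,342))]
print(C); c=np.mean(C,0); print(c); e=(C[2]+C[3]-C[0]-C[1])/2; print(np.linalg.norm(e),np.arctan2(e[1],e[0]),np.linalg.norm(C[0]-C[1]),np.linalg.norm(C[2]-C[3]))
E
```

```text
mark [0.57278379 0.04664647 0.06      ]
[array([ 0.55178923, -0.00674545,  0.06      ]), array([0.60703256, 0.00117363, 0.06      ]), array([0.53444867, 0.10221832, 0.06      ]), array([0.5915716 , 0.11219801, 0.06      ])]
[0.57121051 0.05221113 0.06      ]
0.11121008045188867 1.7188116692548818 0.05580803830088795 0.057988132281003926
```

View pics/w1c.png

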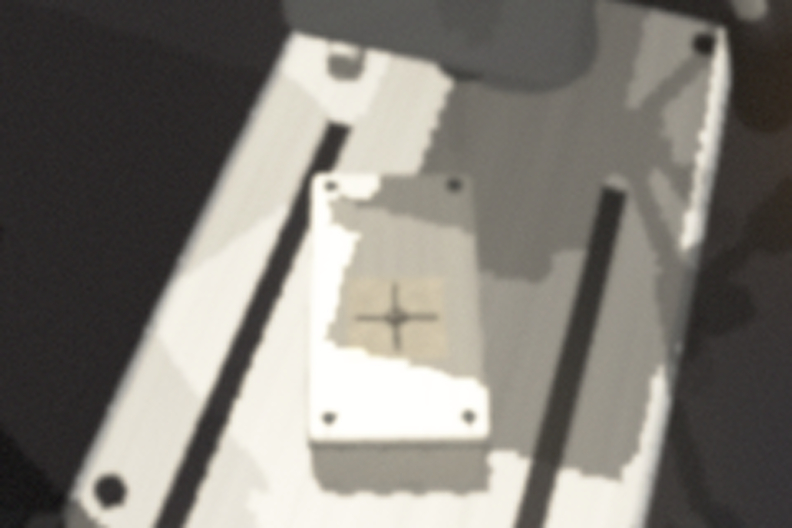

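Run:
```python
from plan import *
h=1.72; T=target(h,np.radians(45),-1)
G=np.array([.577,.0173,.041]); pre=G-.09*T[:,1]
rows(pre,T,5); o['position']=pre; R=T; rows(G,T,5)
```

```text
4.125 [ 0.58533403 -0.11278443  0.23893977] [-0.65  0.7   1.27  0.52  1.76 -0.86]
[[ 0.1   -0.104  0.989]
 [-0.702  0.697  0.145]
 [-0.705 -0.709 -0.003]]
deg/row 0.1 mm/row 30.0
[-0.0, -0.06, 0.04, 0.0095, 0.0284, 0.0023]
[-0.0, -0.06, 0.04, 0.0095, 0.0284, 0.0023]
[-0.0, -0.06, 0.04, 0.0096, 0.0284, 0.0022]
[-0.0, -0.06, 0.04, 0.0096, 0.0284, 0.0022]
[-0.0, -0.06, 0.04, 0.0096, 0.0284, 0.0022]
end p [ 0.58646007 -0.04563256  0.10463961]
deg/row 0.1 mm/row 18.0
[-0.0, -0.06, 0.04, -0.0001, 0.018, -0.0]
[-0.0, -0.06, 0.04, -0.0, 0.018, -0.0]
[-0.0, -0.06, 0.04, -0.0, 0.018, -0.0]
[-0.0, -0.06, 0.04, -0.0, 0.018, -0.0]
[-0.0, -0.06, 0.04, -0.0, 0.018, -0.0]
end p [0.577  0.0173 0.041 ]
```

```bash
python3 -m crank '[[[0,0,0,0.0095,0.0284,0.002,100],[0,0,0,0.0095,0.0284,0.002,100],[0,0,0,0.0095,0.0284,0.002,100],[0,0,0,0.0095,0.0284,0.002,100],[0,0,0,0.0095,0.0284,0.002,100]]]'
python3 -m crank '[[[0,0,0,0,0.018,0,100],[0,0,0,0,0.018,0,100],[0,0,0,0,0.018,0,100],[0,0,0,0,0,0,100],[0,0,0,0,0,0,100]]]'
python3 - <<'E'
from plan import *
for i in range(3): print(robot.get_obs()['position'])
d=robot.camera('wrist'); save(d,'w2'); print(np.mean([robot.get_obs()['position']],0))
G=np.array([.577,.0173,.041])
T=target(1.72,np.radians(45),-1);rows(G,T,2)
E
```

```text
time: 4.75
position: [0.5854, -0.0458, 0.1044]
tool_rot: [-0.319, 0.632, -0.224, 0.67]
ft_force: [0.5, -0.6, -0.5]
grip_width: 0.0868
time: 5.38
position: [0.5801, -0.0072, 0.066]
tool_rot: [-0.319, 0.632, -0.222, 0.67]
ft_force: [-0.2, 0.1, -0.2]
grip_width: 0.0869
5.375 [ 0.58006632 -0.00715959  0.06602418] [-0.53  0.88  1.49  0.59  1.38 -0.97]
[[ 0.102 -0.105  0.989]
 [-0.702  0.697  0.146]
 [-0.705 -0.709 -0.003]]
[ 0.58006632 -0.00715959  0.06602418]
[ 0.58006632 -0.00715959  0.06602418]
[ 0.58006632 -0.00715959  0.06602418]
[ 0.58021506 -0.00739464  0.06614659]
deg/row 0.1 mm/row 17.6
[0.01, -0.11, 0.07, 0.0001, 0.0176, 0.0003]
[0.01, -0.11, 0.07, 0.0001, 0.0176, 0.0003]
end p [0.577  0.0173 0.041 ]
```

View pics/w2.png

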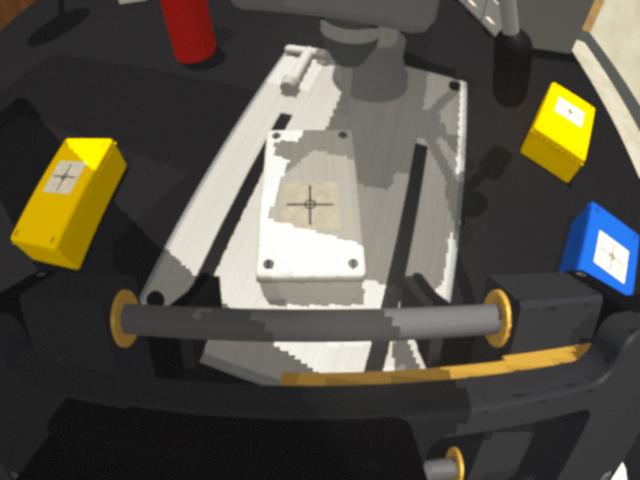

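The box is centred between the jaws, with its mark at (204,310). I advance and close.

```bash
python3 -m crank '[[[0,0,0,0,0.012,0,100],[0,0,0,0,0.012,0,100],[0,0,0,0,0.011,0,100],[0,0,0,0,0,0,100],[0,0,0,0,0,0,100]]]'
python3 -m crank '[[[0,0,0,0,0,0,60],[0,0,0,0,0,0,50],[0,0,0,0,0,0,50],[0,0,0,0,0,0,50],[0,0,0,0,0,0,50]]]' 12
python3 - <<'E'
from plan import *
d=robot.camera('wrist'); save(d,'w3'); o=robot.get_obs(); print(o['position'],o['grip_width'],o['ft_force'])
print('mark net',[(np.round(x['at']),round(x['conf'],2)) for x in robot.spot_in(d,'mark')][:3])
E
```

```text
time: 6.05
position: [0.576, 0.0176, 0.0408]
tool_rot: [-0.319, 0.633, -0.222, 0.67]
ft_force: [-0.0, -0.0, -0.3]
grip_width: 0.087
time: 6.68
position: [0.576, 0.0174, 0.041]
tool_rot: [-0.319, 0.633, -0.222, 0.67]
ft_force: [-0.5, -1.0, -0.0]
grip_width: 0.0599
6.675 [0.57599189 0.01739558 0.04101651] [-0.5   0.91  1.52  0.62  1.31 -0.99]
[[ 0.101 -0.106  0.989]
 [-0.701  0.698  0.146]
 [-0.706 -0.708 -0.004]]
[0.57600785 0.01740245 0.0410181 ] 0.059807434812965805 [ 0.22349178 -0.26223887  1.06654293]
mark net [(array([204.,  49.]), 0.89), (array([224., 310.]), 0.84), (array([253., 619.]), 0.57)]
```

View pics/w3.png

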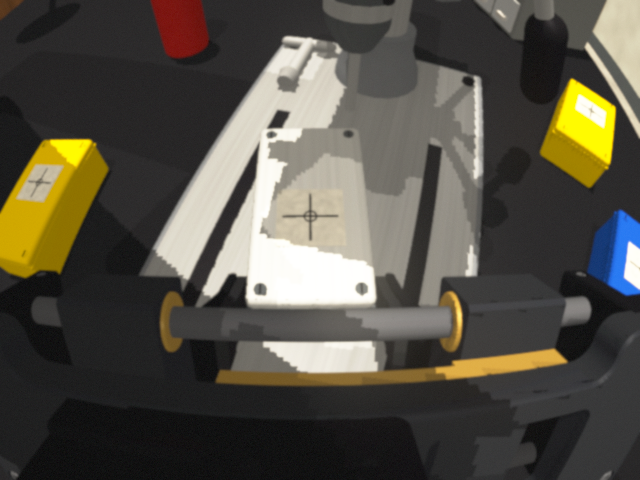

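The jaws hold the box at 59.8 mm, and the mark is at (216,310).

```bash
cat >> plan.py <<'E'
def slide(mark_px,delta,dyaw,n,d):
    M=watz(d,mark_px,o,.06); mt=R.T@(M-o['position']); T=Rn.from_rotvec([0,0,dyaw]).as_matrix()@R
    P=M+np.array([*delta,0])-T@mt; print('mark',M.round(4)); rows(P,T,n)
E
python3 - <<'E'
from plan import *
d=robot.camera('wrist')
e=np.array([.013,.0664]); L=np.linalg.norm(e)
slide((216,310),e*(L-.008)/L,-.30,10,d)
E
```

```text
6.775 [0.57601676 0.01739631 0.04103789] [-0.5   0.91  1.52  0.62  1.31 -0.99]
[[ 0.101 -0.106  0.989]
 [-0.701  0.698  0.146]
 [-0.706 -0.708 -0.004]]
mark [0.5718 0.0478 0.06  ]
deg/row 1.7 mm/row 5.9
[1.21, 1.22, 0.01, -0.0041, 0.0041, 0.0011]
[1.21, 1.22, 0.01, -0.0041, 0.0041, 0.0009]
[1.21, 1.22, 0.01, -0.0041, 0.0041, 0.0007]
[1.21, 1.22, 0.01, -0.0041, 0.0041, 0.0006]
[1.21, 1.22, 0.01, -0.0042, 0.0041, 0.0004]
[1.21, 1.22, 0.01, -0.0042, 0.0041, 0.0002]
[1.21, 1.22, 0.01, -0.0042, 0.0041, 0.0]
[1.21, 1.22, 0.01, -0.0042, 0.0041, -0.0001]
[1.21, 1.22, 0.01, -0.0042, 0.0041, -0.0003]
[1.21, 1.22, 0.01, -0.0041, 0.0041, -0.0005]
end p [0.57829582 0.0760693  0.04103789]
```

```bash
python3 -m crank '[[[1.2,1.2,0,-0.0041,0.0041,0.0011,50],[1.2,1.2,0,-0.0041,0.0041,0.0009,50],[1.2,1.2,0,-0.0041,0.0041,0.0007,50],[1.2,1.2,0,-0.0041,0.0041,0.0006,50],[1.2,1.2,0,-0.0042,0.0041,0.0004,50]]]' 
python3 -m crank '[[[1.2,1.2,0,-0.0042,0.0041,0.0002,50],[1.2,1.2,0,-0.0042,0.0041,0,50],[1.2,1.2,0,-0.0042,0.0041,0,50],[1.2,1.2,0,-0.0041,0.0041,-0.0003,50],[1.2,1.2,0,-0.0041,0.0041,-0.0005,50]]]'
python3 - <<'E'
from plan import *
d=robot.camera('wrist'); save(d,'w4'); o=robot.get_obs(); print(o['position'],o['grip_width'],o['ft_force'])
a=d['img'][100:300,220:430,::-1]; cv2.imwrite('pics/w4c.png',cv2.resize(a,None,fx=3,fy=3,interpolation=cv2.INTER_CUBIC))
for th in ('mark','bit_tip'): print(th,[(np.round(x['at'],1),round(x['conf'],2)) for x in robot.spot_in(d,th)][:3])
E
```

```text
time: 7.45
position: [0.577, 0.0473, 0.041]
tool_rot: [-0.271, 0.655, -0.272, 0.651]
ft_force: [-0.3, -2.6, 2.7]
grip_width: 0.0597
time: 8.07
position: [0.5782, 0.0764, 0.041]
tool_rot: [-0.222, 0.673, -0.32, 0.629]
ft_force: [-1.0, -3.0, 1.2]
grip_width: 0.0598
8.075 [0.57818779 0.07640967 0.04102373] [-0.46  0.86  1.73  0.88  1.06 -0.95]
[[-0.109  0.104  0.989]
 [-0.701  0.697 -0.151]
 [-0.705 -0.709 -0.003]]
[0.57735189 0.07751934 0.04104981] 0.059964145245561935 [ 0.25038202 -0.76021479 -0.29949126]
mark [(array([136., 550.]), 0.95), (array([227.3, 308.1]), 0.94), (array([246.8, 609.5]), 0.83)]
bit_tip [(array([114.9, 312. ]), 0.79)]
```

View pics/w4.png

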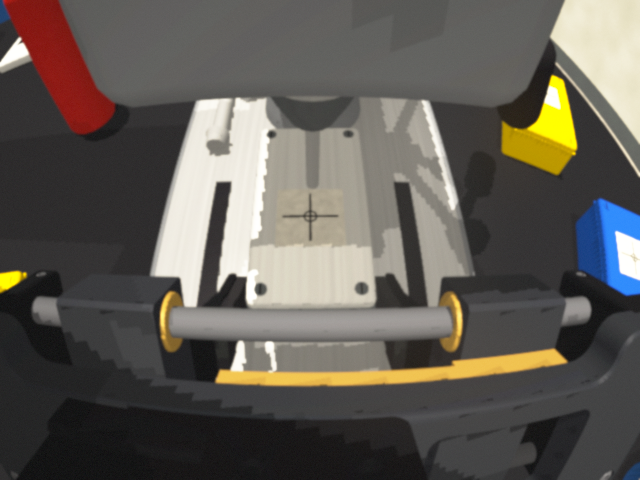

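View pics/w4c.png

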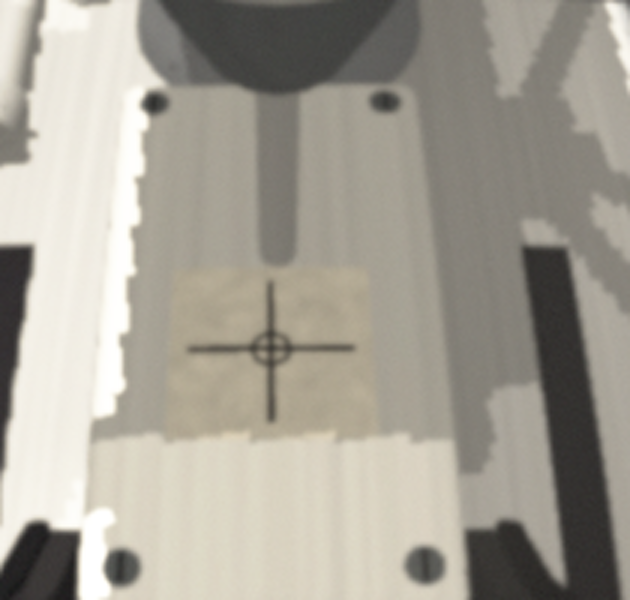

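The wrist view shows the bit hanging over the box. Its point is at (188,312) and the mark is at (215.7,310).

Run:
```python
from plan import *
d=robot.camera('wrist')
f=lambda u,v:(100+(v+.5)/3-.5,220+(u+.5)/3-.5)
m=watz(d,f(271,348),o,.06); b=watz(d,f(278,266),o,.074); print(m,b,b-m)
slide(f(271,348),(b-m)[:2],0,5,d)
```

```text
8.225 [0.57748414 0.07727371 0.0410501 ] [-0.46  0.86  1.73  0.88  1.06 -0.95]
[[-0.108  0.101  0.989]
 [-0.7    0.699 -0.148]
 [-0.706 -0.708 -0.005]]
[0.58221603 0.10797409 0.06      ] [0.58439543 0.11433896 0.074     ] [0.0021794  0.00636487 0.014     ]
mark [0.5822 0.108  0.06  ]
deg/row 0.0 mm/row 1.3
[0.0, 0.0, 0.0, -0.0009, 0.0009, 0.0002]
[0.0, 0.0, 0.0, -0.0009, 0.0009, 0.0002]
[0.0, 0.0, 0.0, -0.0009, 0.0009, 0.0002]
[0.0, 0.0, 0.0, -0.0009, 0.0009, 0.0002]
[0.0, 0.0, 0.0, -0.0009, 0.0009, 0.0002]
end p [0.57966355 0.08363857 0.0410501 ]
```

```bash
python3 -m crank '[[[0,0,0,-0.0016,0.0016,0.0003,50],[0,0,0,-0.0016,0.0016,0.0003,50],[0,0,0,-0.0016,0.0016,0.0003,50],[0,0,0,0,0,0,50],[0,0,0,0,0,0,50]]]'
python3 - <<'E'
from plan import *
d=robot.camera('wrist'); save(d,'w5'); o=robot.get_obs(); print(o['position'],o['grip_width'],o['ft_force'])
a=d['img'][140:280,240:390,::-1]; cv2.imwrite('pics/w5c.png',cv2.resize(a,None,fx=4,fy=4,interpolation=cv2.INTER_CUBIC))
d=robot.camera('scene')
a=d['img'][210:310,310:420,::-1]; cv2.imwrite('pics/s5c.png',cv2.resize(a,None,fx=6,fy=6,interpolation=cv2.INTER_CUBIC))
E
```

```text
time: 8.9
position: [0.5805, 0.0826, 0.041]
tool_rot: [-0.222, 0.672, -0.319, 0.63]
ft_force: [0.7, -0.6, 0.3]
grip_width: 0.0597
8.9 [0.58054899 0.08263633 0.04102281] [-0.45  0.86  1.73  0.88  1.06 -0.95]
[[-0.108  0.104  0.989]
 [-0.701  0.698 -0.15 ]
 [-0.705 -0.709 -0.003]]
[0.58052567 0.08260645 0.04103266] 0.05990716935838486 [ 0.59058918 -0.71930673  1.4283313 ]
```

View pics/w5c.png

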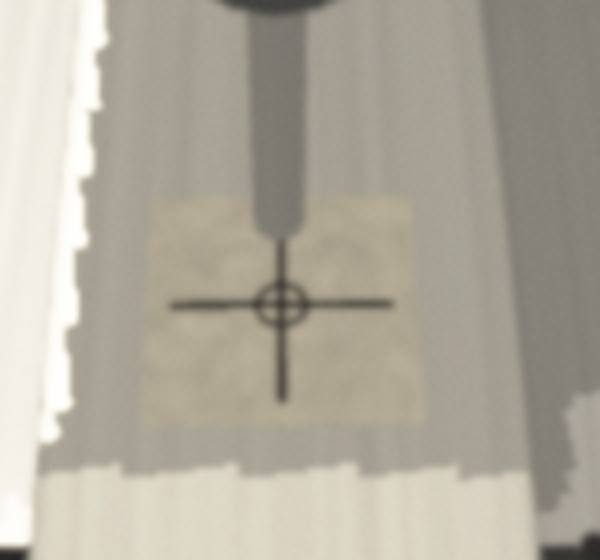

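View pics/s5c.png

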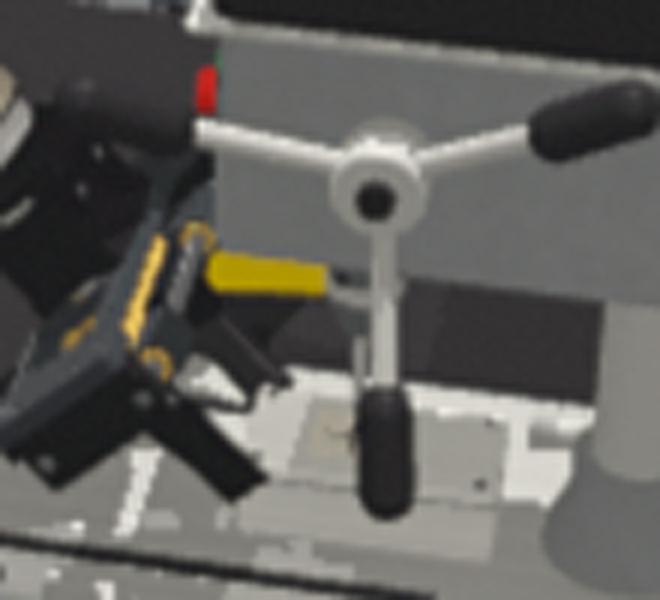

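Run:
```python
from plan import *
d=robot.camera('wrist'); o=robot.get_obs()
f=lambda u,v:(140+(v+.5)/4-.5,240+(u+.5)/4-.5)
m=watz(d,f(281,304),o,.06); b=watz(d,f(278,240),o,.074); print(m,b,b-m)
a,_=wray(d,(200,310),o); print('cam',a)
# model: projected outline of bit tip variants at offset
h=np.array([np.cos(1.42),np.sin(1.42),0]);M=np.array(d['T_tool_cam']);Rr=Rn.from_quat(o['tool_rot']).as_matrix()
def pj(X):
    v=M[:3,:3].T@(Rr.T@(X-o['position'])-M[:3,3]); th=np.arctan2(np.hypot(v[0],v[1]),v[2]); u=v[:2]/np.hypot(v[0],v[1])*th
    K=d['K']; return np.array([K[1,1]*u[1]+K[1,2],K[0,0]*u[0]+K[0,2]])
print('mark px',pj(m))
for off in (0,.001,.002,.003):
    t=m+h*off; t[2]=.074
    rim=[t+[.003*np.cos(a),.003*np.sin(a),.0018] for a in np.linspace(0,6.28,40)]
    print(off,'tip',pj(t).round(1),'rim max row',max(pj(x)[0] for x in rim).round(1))
print('seen',f(278,240))
```

```text
9.0 [0.58053332 0.08261268 0.04101433] [-0.45  0.86  1.73  0.88  1.06 -0.95]
[[-0.108  0.104  0.989]
 [-0.701  0.697 -0.15 ]
 [-0.705 -0.709 -0.003]]
[0.58521858 0.11334678 0.06      ] [0.58490464 0.113243   0.074     ] [-0.00031394 -0.00010378  0.014     ]
cam [0.5704773  0.01106667 0.21673802]
mark px [215.625 309.875]
0 tip [199.4 309.7] rim max row 202.3
0.001 tip [197.7 309.8] rim max row 200.6
0.002 tip [196.  309.8] rim max row 198.8
0.003 tip [194.3 309.8] rim max row 197.1
seen (199.625, 309.125)
```

The point is laterally within 0.3 mm. Along the drill's axis the estimates want 0 to 1.6 mm more, depending on how the bit's cone is drawn, so I take 0.8 mm and then release.

```bash
python3 -m crank '[[[0,0,0,-0.0006,0.0006,0,50],[0,0,0,0,0,0,50],[0,0,0,0,0,0,50],[0,0,0,0,0,0,70],[0,0,0,0,0,0,100]]]' 
python3 -m crank '[[[0,0,0,0,0,0,100],[0,0,0,0,0,0,100],[0,0,0,0,0,0,100],[0,0,0,0,-0.01,0,100],[0,0,0,0,-0.02,0,100]]]'
python3 - <<'E'
from plan import *
d=robot.camera('wrist'); save(d,'w6'); o=robot.get_obs(); print(o['position'],o['grip_width'],o['ft_force'])
a=d['img'][140:280,240:390,::-1]; cv2.imwrite('pics/w6c.png',cv2.resize(a,None,fx=4,fy=4,interpolation=cv2.INTER_CUBIC))
E
```

```text
time: 9.68
position: [0.5794, 0.0842, 0.041]
tool_rot: [-0.223, 0.673, -0.318, 0.63]
ft_force: [-0.4, -0.2, 0.2]
grip_width: 0.0654
time: 10.3
position: [0.5766, 0.0624, 0.0627]
tool_rot: [-0.223, 0.673, -0.318, 0.63]
ft_force: [0.7, -0.7, 0.3]
grip_width: 0.0871
10.3 [0.57656367 0.06235856 0.06273839] [-0.48  0.82  1.72  0.84  1.1  -0.92]
[[-0.108  0.101  0.989]
 [-0.701  0.698 -0.148]
 [-0.705 -0.709 -0.004]]
[0.57824102 0.05981338 0.06447498] 0.08693930184032804 [ 0.57150121 -0.70700461  1.03378326]
```

View pics/w6.png

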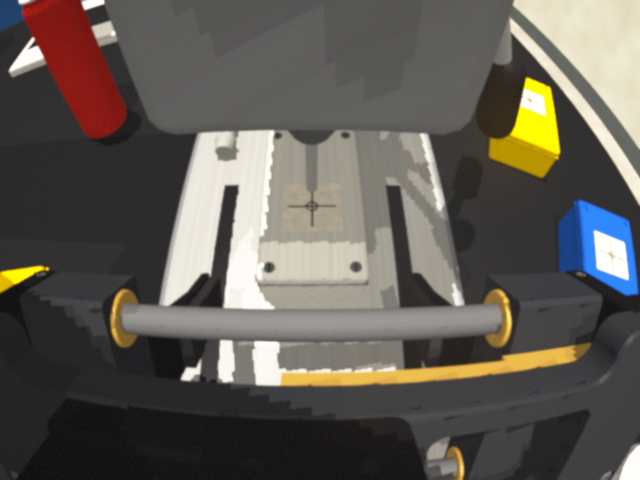

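View pics/w6c.png

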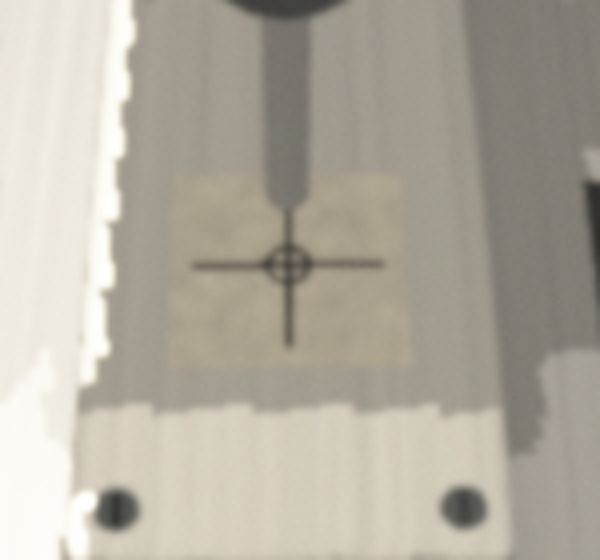

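The mark sits right below the point of the bit, and the box is released and square. I back out along the tool's axis and then move above the feed knob, keeping the same lean.

```bash
python3 -m crank '[[[0,0,0,0,-0.025,0,100],[0,0,0,0,-0.04,0,100],[0,0,0,0,-0.04,0,80],[0,0,0,0,-0.04,0,40],[0,0,0,0,-0.03,0,0]]]'
python3 - <<'E'
from plan import *
B=np.array([.5845,.1143,0]);dx=np.array([.15,.989,0]);dy=np.array([-.989,.15,0])
K=B-.09*dx-.099*dy; K[2]=.33; print(K, 'now drill', (o['position']-B)@dx,(o['position']-B)@dy)
A=K-.05*dx; A[2]=.34
rows(A,R,5); o['position']=A; rows(K,R,5)
E
```

```text
time: 10.98
position: [0.5593, -0.0618, 0.1884]
tool_rot: [-0.222, 0.672, -0.32, 0.63]
ft_force: [1.2, 0.1, 0.5]
grip_width: 0.0648
10.975 [ 0.55925619 -0.06179011  0.18835194] [-0.68  0.64  1.6   0.66  1.41 -0.81]
[[-0.108  0.105  0.989]
 [-0.702  0.696 -0.151]
 [-0.704 -0.71  -0.001]]
[0.668911 0.01044  0.33    ] now drill -0.17793969104830096 -0.0014473918581874596
deg/row 0.0 mm/row 36.9
[0.0, 0.0, 0.0, -0.0268, -0.0162, 0.0195]
[0.0, 0.0, 0.0, -0.0268, -0.0162, 0.0195]
[0.0, 0.0, 0.0, -0.0268, -0.0162, 0.0195]
[0.0, 0.0, 0.0, -0.0268, -0.0162, 0.0195]
[0.0, 0.0, 0.0, -0.0268, -0.0162, 0.0195]
end p [ 0.661411 -0.03901   0.34    ]
deg/row 0.0 mm/row 10.2
[0.0, 0.0, 0.0, -0.0057, 0.0085, -0.0]
[0.0, 0.0, 0.0, -0.0057, 0.0085, -0.0]
[0.0, 0.0, 0.0, -0.0057, 0.0085, -0.0]
[0.0, 0.0, 0.0, -0.0057, 0.0085, -0.0]
[0.0, 0.0, 0.0, -0.0057, 0.0085, -0.0]
end p [0.668911 0.01044  0.33    ]
```

```bash
python3 -m crank '[[[0,0,0,-0.0268,-0.0162,0.0195,0],[0,0,0,-0.0268,-0.0162,0.0195,0],[0,0,0,-0.0268,-0.0162,0.0195,0],[0,0,0,-0.0268,-0.0162,0.0195,0],[0,0,0,-0.0268,-0.0162,0.0195,0]]]'
python3 - <<'E'
from plan import *
d=robot.camera('wrist'); save(d,'w7')
print([(np.round(x['at'],1),round(x['conf'],2)) for x in robot.spot_in(d,'feed_knob')][:3])
E
```

```text
time: 11.6
position: [0.6618, -0.0372, 0.3398]
tool_rot: [-0.222, 0.672, -0.32, 0.63]
ft_force: [0.3, -0.4, -0.2]
grip_width: 0.0148
11.6 [ 0.66178257 -0.03721383  0.33976147] [-0.55  0.57  1.24  0.71  1.67 -0.45]
[[-0.108  0.104  0.989]
 [-0.701  0.697 -0.15 ]
 [-0.705 -0.71  -0.003]]
[(array([194. , 292.2]), 0.95)]
```

View pics/w7.png

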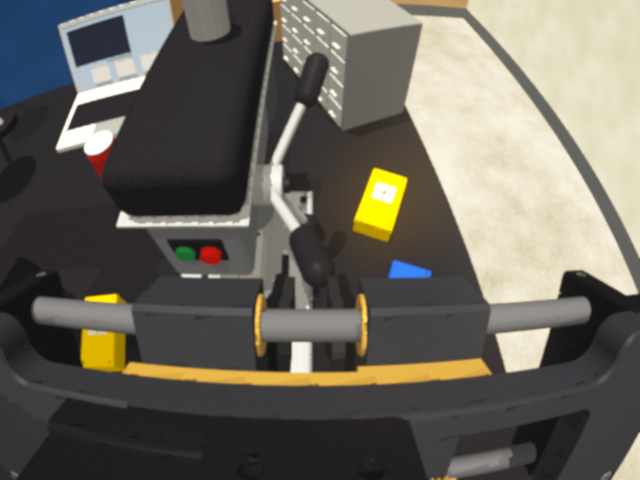

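The knob shows at rows 225–283, columns 292–331, with its middle near (252,311), ahead of the closed fingers. The network's (194,292) is off this.

Run:
```python
from plan import *
d=robot.camera('wrist')
B=np.array([.5845,.1143,0]);dx=np.array([.15,.989,0]);dy=np.array([-.989,.15,0])
for px,z in (((252,311),.273),((234,302),.263),((274,321),.284)):
    k=watz(d,px,o,z); print(k,(k-B)@dx,(k-B)@dy)
K=B-.092*dx-.099*dy; K[2]=.325; rows(K,R,5)
```

```text
11.7 [ 0.66405426 -0.03729589  0.34245324] [-0.55  0.57  1.23  0.71  1.67 -0.46]
[[-0.101  0.109  0.989]
 [-0.704  0.695 -0.149]
 [-0.703 -0.711  0.006]]
[0.67355734 0.01858972 0.273     ] -0.08129887004509213 -0.1024342512555732
[0.6697392  0.04080116 0.263     ] -0.05990447054032503 -0.09532639185257191
[ 0.67688322 -0.00508393  0.284     ] -0.1042132202391026 -0.10927459052679207
deg/row 0.0 mm/row 9.8
[0.0, 0.0, 0.0, -0.0041, 0.0089, -0.0005]
[0.0, 0.0, 0.0, -0.0041, 0.0089, -0.0005]
[0.0, 0.0, 0.0, -0.0041, 0.0089, -0.0005]
[0.0, 0.0, 0.0, -0.0041, 0.0089, -0.0005]
[0.0, 0.0, 0.0, -0.0041, 0.0089, -0.0005]
end p [0.668611 0.008462 0.325   ]
```

```bash
python3 -m crank '[[[0,0,0,-0.0041,0.0089,0,0],[0,0,0,-0.0041,0.0089,0,0],[0,0,0,-0.0041,0.0089,0,0],[0,0,0,-0.0041,0.0089,0,0],[0,0,0,-0.0041,0.0089,0,0]]]' 
python3 -m crank '[[[0,0,0,0.0035,0.0035,0,0],[0,0,0,0.0035,0.0035,0,0],[0,0,0,0.0035,0.0035,0,0],[0,0,0,0.0035,0.0035,0,0],[0,0,0,0.0035,0.0035,0,0]]]' 
python3 -m crank '[[[0,0,0,0.0035,0.0035,0,0],[0,0,0,0.0035,0.0035,0,0],[0,0,0,0.0035,0.0035,0,0],[0,0,0,0.0035,0.0035,0,0],[0,0,0,0,0,0,0]]]'
python3 - <<'E'
from plan import *
print(o['ft_force'],o['grip_width'])
d=robot.camera('wrist'); save(d,'w8'); d=robot.camera('scene')
a=d['img'][190:310,300:420,::-1]; cv2.imwrite('pics/s8c.png',cv2.resize(a,None,fx=5,fy=5,interpolation=cv2.INTER_CUBIC))
E
```

```text
time: 12.38
position: [0.6685, 0.0096, 0.3205]
tool_rot: [-0.222, 0.673, -0.319, 0.63]
ft_force: [0.1, 0.4, 1.0]
grip_width: 0.0005
time: 13.0
position: [0.6684, 0.0085, 0.2957]
tool_rot: [-0.222, 0.673, -0.319, 0.63]
ft_force: [-0.2, -0.3, -0.3]
grip_width: 0.0007
time: 13.62
position: [0.6679, 0.0039, 0.2772]
tool_rot: [-0.224, 0.671, -0.322, 0.629]
ft_force: [-7.2, -13.9, 9.7]
grip_width: 0.0004
13.625 [0.66787906 0.00393705 0.27724702] [-0.5   0.61  1.33  0.72  1.53 -0.5 ]
[[-0.108  0.104  0.989]
 [-0.706  0.693 -0.15 ]
 [-0.7   -0.714 -0.002]]
[ -7.18492311 -13.88902505   9.67401532] 0.00042980906749063577
```

View pics/w8.png

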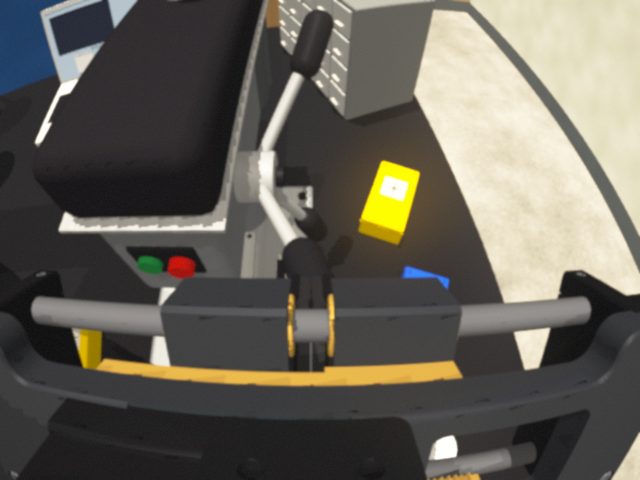

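View pics/s8c.png

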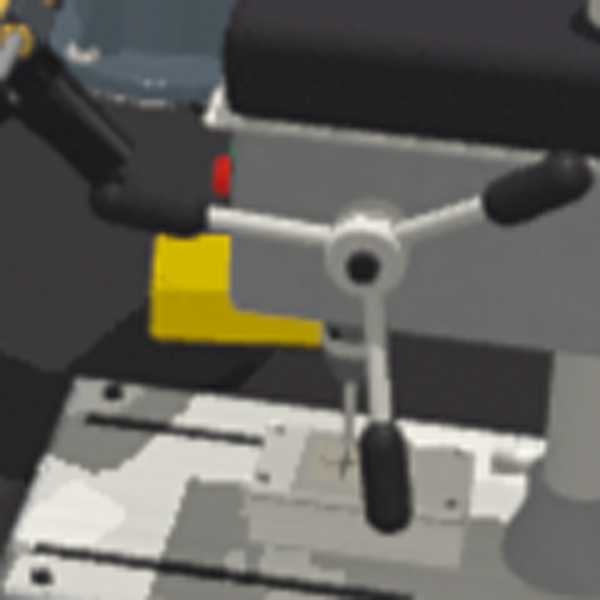

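The fingertip met the knob's rounded front end. In the scene crop the contact is at about (110,190), while the knob spans columns 92–208, and the sideways force is 14 N. I lift 30 mm, shift 18 mm towards the drill, and press again nearer the knob's middle.

```bash
python3 -m crank '[[[0,0,0,-0.0105,-0.0105,0,0],[0,0,0,-0.0105,-0.0105,0,0],[0,0,0,-0.0065,0.0065,0,0],[0,0,0,-0.0065,0.0065,0,0],[0,0,0,0,0,0,0]]]' 
python3 -m crank '[[[0,0,0,0.0035,0.0035,0,0],[0,0,0,0.0035,0.0035,0,0],[0,0,0,0.0035,0.0035,0,0],[0,0,0,0.0035,0.0035,0,0],[0,0,0,0,0,0,0]]]'
python3 - <<'E'
from plan import *
print(o['ft_force'],o['grip_width'])
d=robot.camera('scene')
a=d['img'][190:310,300:420,::-1]; cv2.imwrite('pics/s9c.png',cv2.resize(a,None,fx=5,fy=5,interpolation=cv2.INTER_CUBIC))
E
```

```text
time: 14.35
position: [0.6706, 0.0287, 0.3053]
tool_rot: [-0.223, 0.673, -0.318, 0.63]
ft_force: [0.4, -0.3, -0.3]
grip_width: 0.0003
time: 14.98
position: [0.6711, 0.0267, 0.2859]
tool_rot: [-0.222, 0.673, -0.319, 0.63]
ft_force: [-0.6, 0.4, 1.0]
grip_width: 0.0006
14.975 [0.67113037 0.02674094 0.28593909] [-0.46  0.6   1.33  0.74  1.52 -0.47]
[[-0.108  0.103  0.989]
 [-0.7    0.698 -0.149]
 [-0.705 -0.709 -0.004]]
[-0.599565    0.43031727  1.00031655] 0.0006069745611699754
```

View pics/s9c.png

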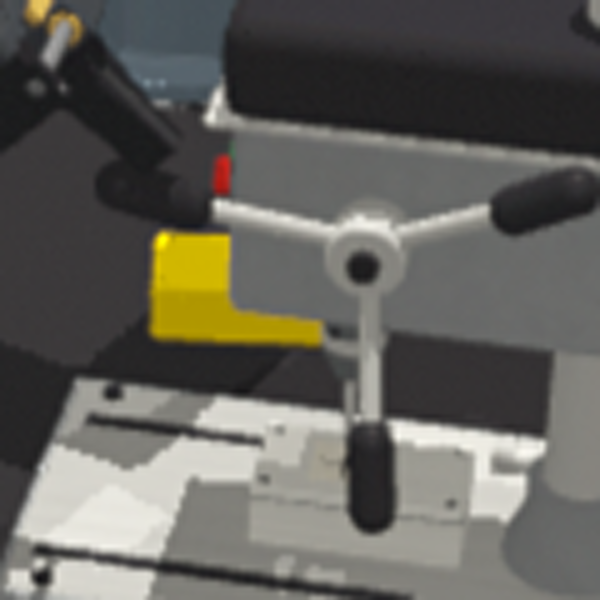

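The lever is back at rest and the fingertip is now above the middle of the knob, at crop (155,170). I press down.

```bash
python3 -m crank '[[[0,0,0,0.0035,0.0035,0,0],[0,0,0,0.0035,0.0035,0,0],[0,0,0,0.0035,0.0035,0,0],[0,0,0,0.0035,0.0035,0,0],[0,0,0,0,0,0,0]]]'
python3 - <<'E'
from plan import *
print(o['ft_force'],o['grip_width'])
d=robot.camera('scene')
a=d['img'][190:310,300:420,::-1]; cv2.imwrite('pics/s10c.png',cv2.resize(a,None,fx=5,fy=5,interpolation=cv2.INTER_CUBIC))
E
```

```text
time: 15.65
position: [0.6719, 0.0264, 0.2672]
tool_rot: [-0.222, 0.672, -0.32, 0.63]
ft_force: [1.5, -1.1, 5.1]
grip_width: 0.0004
15.65 [0.67188929 0.02638719 0.26722604] [-0.46  0.62  1.35  0.74  1.49 -0.5 ]
[[-0.107  0.105  0.989]
 [-0.701  0.698 -0.15 ]
 [-0.705 -0.709 -0.001]]
[ 1.48915628 -1.08973961  5.10779927] 0.00040675995036201735
```

View pics/s10c.png

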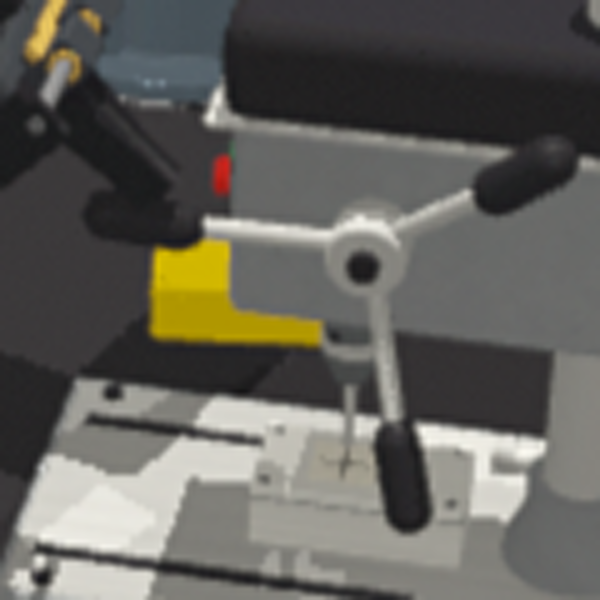

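The lever turns cleanly (5 N) and the bit is coming down over the cross, at crop (346,460). I keep going.

```bash
python3 -m crank '[[[0,0,0,0.0035,0.0035,0,0],[0,0,0,0.0035,0.0035,0,0],[0,0,0,0.0035,0.0035,0,0],[0,0,0,0.0035,0.0035,0,0],[0,0,0,0.0035,0.0035,0,0]]]' 
python3 -m crank '[[[0,0,0,0.001,0.001,0,0],[0,0,0,0.001,0.001,0,0],[0,0,0,0.001,0.001,0,0],[0,0,0,0,0,0,0],[0,0,0,0,0,0,0]]]'
python3 - <<'E'
from plan import *
d=robot.camera('scene')
a=d['img'][190:310,300:420,::-1]; cv2.imwrite('pics/s11c.png',cv2.resize(a,None,fx=5,fy=5,interpolation=cv2.INTER_CUBIC))
E
```

```text
time: 16.32
position: [0.6715, 0.0254, 0.2426]
tool_rot: [-0.222, 0.671, -0.32, 0.63]
ft_force: [-1.4, -5.8, 6.0]
grip_width: 0.0006
time: 16.95
position: [0.6715, 0.0255, 0.2383]
tool_rot: [-0.222, 0.672, -0.32, 0.63]
ft_force: [0.0, -4.3, 6.4]
grip_width: 0.0005
16.95 [0.67146891 0.02548417 0.23827857] [-0.47  0.65  1.38  0.74  1.45 -0.54]
[[-0.107  0.105  0.989]
 [-0.702  0.696 -0.15 ]
 [-0.704 -0.71  -0.001]]
```

View pics/s11c.png

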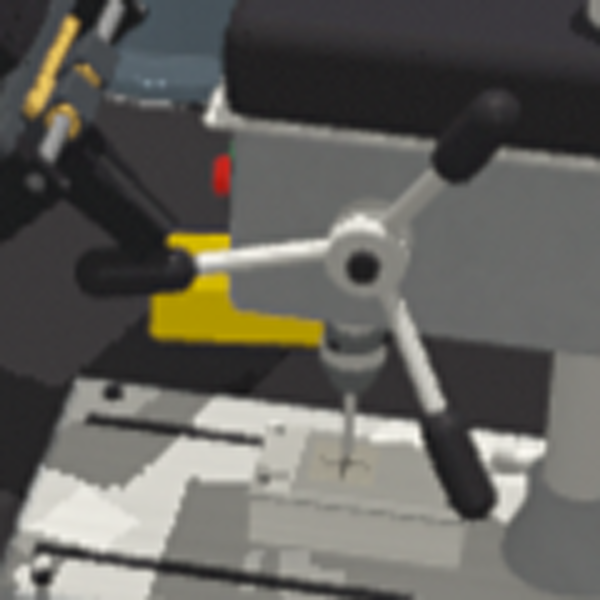

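```bash
python3 -m crank '[[[0,0,0,0.001,0.001,0,0],[0,0,0,0.001,0.001,0,0],[0,0,0,0.001,0.001,0,0],[0,0,0,0,0,0,0],[0,0,0,0,0,0,0]]]' 
python3 -m crank '[[[0,0,0,0.0007,0.0007,0,0],[0,0,0,0,0,0,0],[0,0,0,0.0007,0.0007,0,0],[0,0,0,0,0,0,0],[0,0,0,0,0,0,0]]]'
```

```text
time: 17.62
position: [0.6714, 0.0253, 0.234]
tool_rot: [-0.222, 0.672, -0.32, 0.63]
ft_force: [-0.8, -4.8, 5.9]
grip_width: 0.0008
time: 18.25
position: [0.6714, 0.0252, 0.232]
tool_rot: [-0.222, 0.672, -0.32, 0.63]
ft_force: [-0.8, -4.3, 5.5]
grip_width: 0.0006
```

```bash
python3 -m crank '[[[0,0,0,0.0007,0.0007,0,0],[0,0,0,0,0,0,0],[0,0,0,0.0007,0.0007,0,0],[0,0,0,0,0,0,0],[0,0,0,0,0,0,0]]]' 
python3 -m crank '[[[0,0,0,0.0007,0.0007,0,0],[0,0,0,0,0,0,0],[0,0,0,0,0,0,0],[0,0,0,0,0,0,0],[0,0,0,0,0,0,0]]]'
python3 - <<'E'
from plan import *
print(o['ft_force'])
d=robot.camera('scene')
a=d['img'][190:310,300:420,::-1]; cv2.imwrite('pics/s12c.png',cv2.resize(a,None,fx=5,fy=5,interpolation=cv2.INTER_CUBIC))
E
```

```text
time: 18.88
position: [0.6715, 0.0252, 0.23]
tool_rot: [-0.222, 0.672, -0.32, 0.63]
ft_force: [-0.8, -5.1, 5.5]
grip_width: 0.0004
time: 19.5
position: [0.6715, 0.0252, 0.229]
tool_rot: [-0.223, 0.672, -0.32, 0.63]
ft_force: [-1.7, -4.8, 6.4]
grip_width: 0.0004
19.5 [0.6714509  0.02520977 0.22901091] [-0.47  0.67  1.38  0.74  1.44 -0.55]
[[-0.107  0.105  0.989]
 [-0.702  0.696 -0.15 ]
 [-0.704 -0.71  -0.001]]
[-1.7214885  -4.75530346  6.4039771 ]
```

View pics/s12c.png

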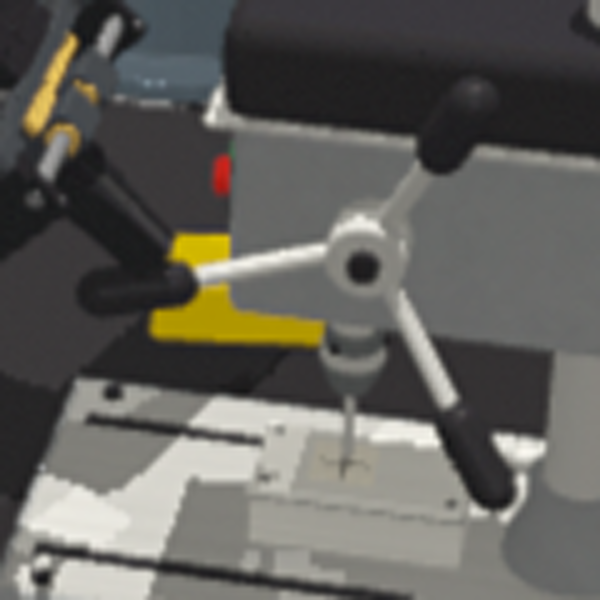

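```bash
python3 -m crank '[[[0,0,0,0.0007,0.0007,0,0],[0,0,0,0,0,0,0],[0,0,0,0.0007,0.0007,0,0],[0,0,0,0,0,0,0],[0,0,0,0,0,0,0]]]' 
python3 -m crank '[[[0,0,0,0.0007,0.0007,0,0],[0,0,0,0,0,0,0],[0,0,0,0,0,0,0],[0,0,0,0,0,0,0],[0,0,0,0,0,0,0]]]'
python3 - <<'E'
from plan import *
print(o['ft_force'])
E
```

```text
time: 20.18
position: [0.6714, 0.0252, 0.227]
tool_rot: [-0.223, 0.672, -0.32, 0.63]
ft_force: [-0.9, -5.0, 6.1]
grip_width: 0.0008
time: 20.8
position: [0.6714, 0.0252, 0.226]
tool_rot: [-0.223, 0.672, -0.32, 0.63]
ft_force: [-0.3, -5.6, 5.7]
grip_width: 0.0005
20.8 [0.67142559 0.02519766 0.22601659] [-0.47  0.67  1.39  0.74  1.43 -0.55]
[[-0.107  0.105  0.989]
 [-0.702  0.696 -0.15 ]
 [-0.704 -0.71  -0.001]]
[-0.31804725 -5.61968784  5.74750358]
```

```bash
python3 -m crank '[[[0,0,0,0.0007,0.0007,0,0],[0,0,0,0,0,0,0],[0,0,0,0.0007,0.0007,0,0],[0,0,0,0,0,0,0],[0,0,0,0,0,0,0]]]' 
python3 -m crank '[[[0,0,0,0.0007,0.0007,0,0],[0,0,0,0,0,0,0],[0,0,0,0.0005,0.0005,0,0],[0,0,0,0,0,0,0],[0,0,0,0,0,0,0]]]'
python3 - <<'E'
from plan import *
print(o['ft_force'])
d=robot.camera('scene')
a=d['img'][190:310,300:420,::-1]; cv2.imwrite('pics/s13c.png',cv2.resize(a,None,fx=5,fy=5,interpolation=cv2.INTER_CUBIC))
E
```

```text
time: 21.42
position: [0.6714, 0.0253, 0.224]
tool_rot: [-0.222, 0.672, -0.32, 0.63]
ft_force: [-0.5, -4.3, 4.6]
grip_width: 0.0006
time: 22.05
position: [0.6714, 0.0253, 0.2224]
tool_rot: [-0.222, 0.672, -0.32, 0.63]
ft_force: [-1.4, -4.0, 4.8]
grip_width: 0.0003
22.05 [0.67143263 0.02532933 0.22237986] [-0.47  0.67  1.39  0.74  1.43 -0.56]
[[-0.107  0.105  0.989]
 [-0.702  0.696 -0.15 ]
 [-0.704 -0.71  -0.001]]
[-1.35884824 -4.02685771  4.77840127]
```

View pics/s13c.png

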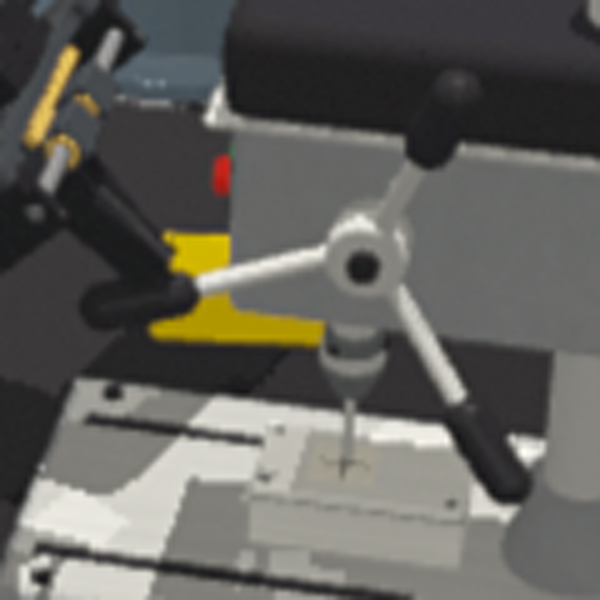

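```bash
python3 -m crank '[[[0,0,0,0.0007,0.0007,0,0],[0,0,0,0,0,0,0],[0,0,0,0.0007,0.0007,0,0],[0,0,0,0,0,0,0],[0,0,0,0,0,0,0]]]' 
python3 -m crank '[[[0,0,0,0.0007,0.0007,0,0],[0,0,0,0,0,0,0],[0,0,0,0.0007,0.0007,0,0],[0,0,0,0,0,0,0],[0,0,0,0,0,0,0]]]'
python3 - <<'E'
from plan import *
print(o['ft_force'])
d=robot.camera('wrist'); save(d,'w14')
E
```

```text
time: 22.72
position: [0.6715, 0.0254, 0.2204]
tool_rot: [-0.222, 0.672, -0.32, 0.63]
ft_force: [-1.4, -3.9, 5.2]
grip_width: 0.0008
time: 23.35
position: [0.6715, 0.0256, 0.2185]
tool_rot: [-0.222, 0.672, -0.32, 0.63]
ft_force: [-0.1, -4.4, 6.0]
grip_width: 0.0005
23.35 [0.6714749  0.02558253 0.21853524] [-0.47  0.68  1.39  0.74  1.42 -0.56]
[[-0.107  0.105  0.989]
 [-0.702  0.696 -0.15 ]
 [-0.704 -0.71  -0.001]]
[-0.05591984 -4.44876653  5.96226946]
```

View pics/w14.png

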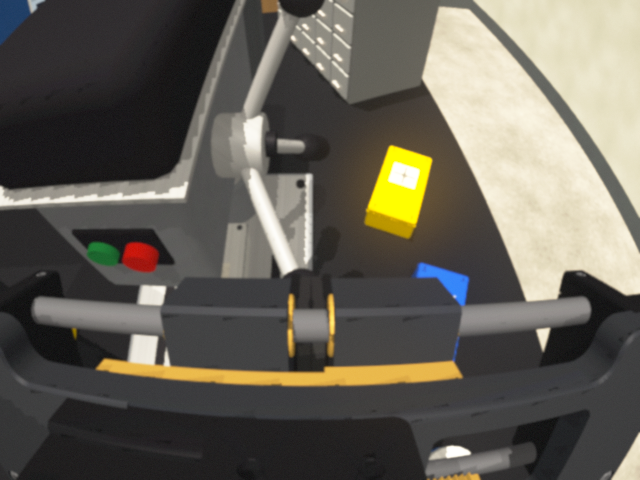

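```bash
python3 -m crank '[[[0,0,0,0.0007,0.0007,0,0],[0,0,0,0,0,0,0],[0,0,0,0.0007,0.0007,0,0],[0,0,0,0,0,0,0],[0,0,0,0,0,0,0]]]' 
python3 -m crank '[[[0,0,0,0.0007,0.0007,0,0],[0,0,0,0,0,0,0],[0,0,0,0.0007,0.0007,0,0],[0,0,0,0,0,0,0],[0,0,0,0,0,0,0]]]'
python3 - <<'E'
from plan import *
d=robot.camera('scene')
a=d['img'][190:310,300:420,::-1]; cv2.imwrite('pics/s15c.png',cv2.resize(a,None,fx=5,fy=5,interpolation=cv2.INTER_CUBIC))
E
```

```text
time: 24.02
position: [0.6715, 0.0258, 0.2166]
tool_rot: [-0.222, 0.672, -0.32, 0.63]
ft_force: [0.4, -4.2, 4.5]
grip_width: 0.0006
time: 24.65
position: [0.6715, 0.0259, 0.2148]
tool_rot: [-0.222, 0.672, -0.32, 0.63]
ft_force: [-0.3, -2.4, 6.9]
grip_width: 0.0005
24.65 [0.6715075  0.02594702 0.21475697] [-0.47  0.68  1.39  0.74  1.42 -0.57]
[[-0.107  0.105  0.989]
 [-0.701  0.697 -0.149]
 [-0.705 -0.709 -0.001]]
```

View pics/s15c.png

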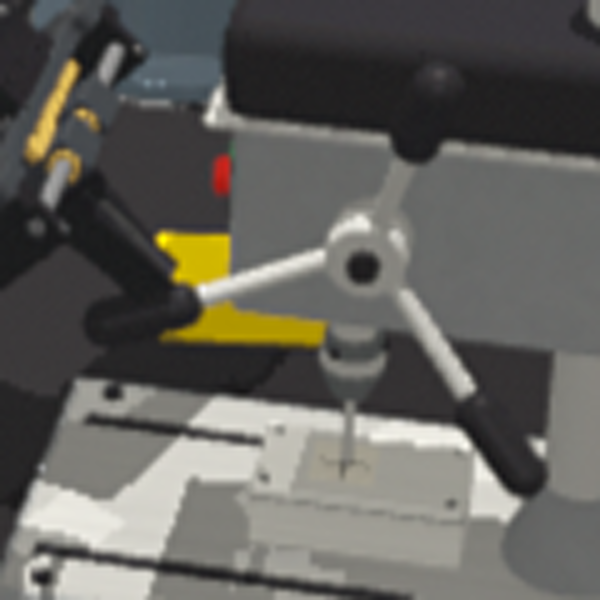

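Run:
```python
from h import *
d=robot.camera('scene'); 
h=1.428;dx=np.array([np.cos(h),np.sin(h),0]);dy=np.array([-dx[1],dx[0],0]);B=np.array([.5834,.1181,0])
for q in np.arange(0,.91,.1):
    out=[]
    for k in range(3):
        a=.4-q+k*2.0944
        X=B+(.012-.105*np.cos(a))*dx-.099*dy+[0,0,.232+.105*np.sin(a)]
        r,c=proj(d,X); out.append(((c-300)*5,(r-190)*5))
    print(round(q,2),np.round(out).tolist())
o=robot.get_obs();print(o['ft_force'],o['position'])
```

```text
0.0 [[159.0, 195.0], [550.0, 198.0], [376.0, 475.0]]
0.1 [[151.0, 212.0], [537.0, 181.0], [397.0, 475.0]]
0.2 [[146.0, 230.0], [522.0, 165.0], [418.0, 473.0]]
0.3 [[142.0, 248.0], [504.0, 151.0], [439.0, 469.0]]
0.4 [[141.0, 267.0], [486.0, 138.0], [459.0, 463.0]]
0.5 [[142.0, 285.0], [466.0, 126.0], [478.0, 456.0]]
0.6 [[145.0, 304.0], [445.0, 117.0], [496.0, 447.0]]
0.7 [[150.0, 322.0], [423.0, 109.0], [513.0, 437.0]]
0.8 [[157.0, 340.0], [400.0, 103.0], [528.0, 425.0]]
0.9 [[166.0, 357.0], [377.0, 99.0], [542.0, 412.0]]
[-0.93851623 -3.59503964  5.87112862] [0.67150059 0.02594128 0.21475159]
```

The lever is at about 0.66 rad by image, so contact is near.

```bash
python3 -m crank '[[[0,0,0,0.0007,0.0007,0,0],[0,0,0,0,0,0,0],[0,0,0,0.0007,0.0007,0,0],[0,0,0,0,0,0,0],[0,0,0,0,0,0,0]]]' 
python3 -m crank '[[[0,0,0,0.0007,0.0007,0,0],[0,0,0,0,0,0,0],[0,0,0,0,0,0,0],[0,0,0,0,0,0,0],[0,0,0,0,0,0,0]]]'
```

```text
time: 25.38
position: [0.6715, 0.0262, 0.2129]
tool_rot: [-0.222, 0.672, -0.319, 0.63]
ft_force: [0.2, -3.0, 6.2]
grip_width: 0.0007
time: 26.0
position: [0.6716, 0.0263, 0.212]
tool_rot: [-0.222, 0.672, -0.319, 0.631]
ft_force: [-0.1, -2.5, 6.2]
grip_width: 0.0005
```

```bash
python3 -m crank '[[[0,0,0,0.0007,0.0007,0,0],[0,0,0,0,0,0,0],[0,0,0,0,0,0,0],[0,0,0,0,0,0,0],[0,0,0,0,0,0,0]]]' 
python3 -m crank '[[[0,0,0,0.0007,0.0007,0,0],[0,0,0,0,0,0,0],[0,0,0,0,0,0,0],[0,0,0,0,0,0,0],[0,0,0,0,0,0,0]]]'
```

```text
time: 26.62
position: [0.6715, 0.0264, 0.211]
tool_rot: [-0.222, 0.672, -0.319, 0.631]
ft_force: [0.0, -1.5, 6.4]
grip_width: 0.0007
time: 27.25
position: [0.6716, 0.0265, 0.2101]
tool_rot: [-0.222, 0.672, -0.319, 0.631]
ft_force: [0.3, -2.0, 7.3]
grip_width: 0.0002
```

```bash
python3 -m crank '[[[0,0,0,0.0007,0.0007,0,0],[0,0,0,0,0,0,0],[0,0,0,0,0,0,0],[0,0,0,0,0,0,0],[0,0,0,0,0,0,0]]]' 
python3 -m crank '[[[0,0,0,0.0007,0.0007,0,0],[0,0,0,0,0,0,0],[0,0,0,0,0,0,0],[0,0,0,0,0,0,0],[0,0,0,0,0,0,0]]]'
python3 - <<'E'
from plan import *
print(o['ft_force'])
d=robot.camera('scene')
a=d['img'][190:310,300:420,::-1]; cv2.imwrite('pics/s16c.png',cv2.resize(a,None,fx=5,fy=5,interpolation=cv2.INTER_CUBIC))
E
```

```text
time: 27.88
position: [0.6716, 0.0267, 0.2092]
tool_rot: [-0.222, 0.672, -0.319, 0.631]
ft_force: [0.9, -1.5, 6.1]
grip_width: 0.0003
time: 28.5
position: [0.6716, 0.0268, 0.2084]
tool_rot: [-0.222, 0.672, -0.319, 0.631]
ft_force: [0.2, -1.4, 6.2]
grip_width: 0.0004
28.5 [0.67159894 0.02681591 0.2083519 ] [-0.46  0.69  1.4   0.75  1.41 -0.58]
[[-0.106  0.105  0.989]
 [-0.7    0.698 -0.149]
 [-0.706 -0.708 -0.001]]
[ 0.20676584 -1.41586469  6.23519842]
```

View pics/s16c.png

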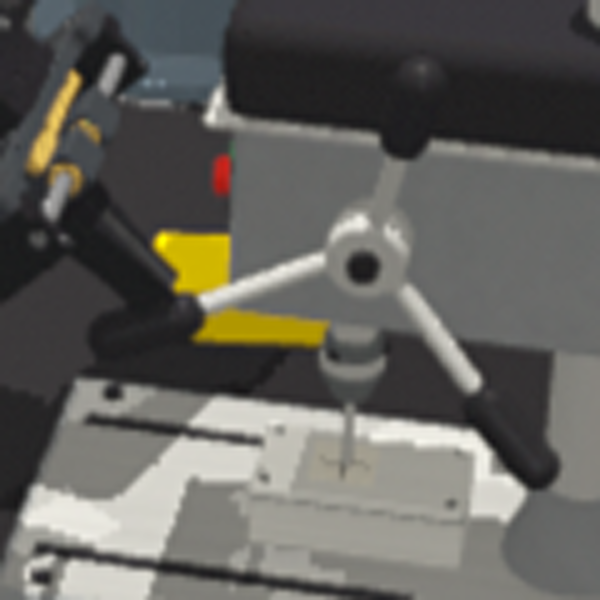

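```bash
python3 -m crank '[[[0,0,0,0.0007,0.0007,0,0],[0,0,0,0,0,0,0],[0,0,0,0,0,0,0],[0,0,0,0,0,0,0],[0,0,0,0,0,0,0]]]' 
python3 -m crank '[[[0,0,0,0.0007,0.0007,0,0],[0,0,0,0,0,0,0],[0,0,0,0,0,0,0],[0,0,0,0,0,0,0],[0,0,0,0,0,0,0]]]'
```

```text
time: 29.18
position: [0.6716, 0.027, 0.2075]
tool_rot: [-0.221, 0.672, -0.319, 0.631]
ft_force: [0.6, -0.7, 7.0]
grip_width: 0.0003
time: 29.8
position: [0.6716, 0.0271, 0.2066]
tool_rot: [-0.221, 0.672, -0.319, 0.631]
ft_force: [0.2, -1.5, 6.8]
grip_width: 0.0006
```

```bash
python3 -m crank '[[[0,0,0,0.0007,0.0007,0,0],[0,0,0,0,0,0,0],[0,0,0,0,0,0,0],[0,0,0,0,0,0,0],[0,0,0,0,0,0,0]]]' 
python3 -m crank '[[[0,0,0,0.0007,0.0007,0,0],[0,0,0,0,0,0,0],[0,0,0,0,0,0,0],[0,0,0,0,0,0,0],[0,0,0,0,0,0,0]]]'
```

```text
time: 30.42
position: [0.6717, 0.0272, 0.2058]
tool_rot: [-0.221, 0.672, -0.319, 0.631]
ft_force: [0.3, -0.5, 7.5]
grip_width: 0.0003
time: 31.05
position: [0.6717, 0.0274, 0.205]
tool_rot: [-0.221, 0.672, -0.318, 0.631]
ft_force: [-0.4, -0.7, 8.2]
grip_width: 0.0001
```

```bash
python3 -m crank '[[[0,0,0,0.001,0.001,0,0],[0,0,0,0,0,0,0],[0,0,0,0,0,0,0],[0,0,0,0,0,0,0],[0,0,0,0,0,0,0]]]'
python3 - <<'E'
from plan import *
print(o['ft_force'])
d=robot.camera('scene')
a=d['img'][190:310,300:420,::-1]; cv2.imwrite('pics/s17c.png',cv2.resize(a,None,fx=5,fy=5,interpolation=cv2.INTER_CUBIC))
E
```

```text
time: 31.68
position: [0.6718, 0.0276, 0.204]
tool_rot: [-0.221, 0.672, -0.318, 0.631]
ft_force: [0.8, -0.6, 9.1]
grip_width: 0.0003
31.675 [0.67175466 0.02763719 0.20396313] [-0.46  0.7   1.4   0.75  1.4  -0.59]
[[-0.105  0.105  0.989]
 [-0.699  0.7   -0.149]
 [-0.708 -0.706 -0.   ]]
[ 0.80438755 -0.63825221  9.11365945]
```

View pics/s17c.png

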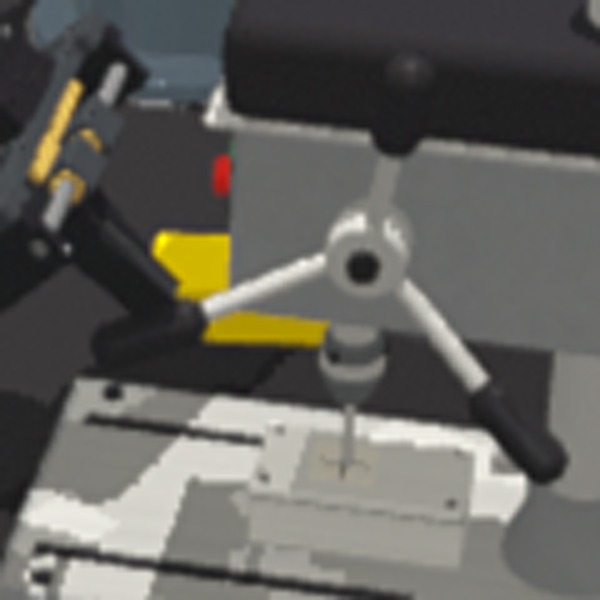

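```bash
python3 -m crank '[[[0,0,0,0.001,0.001,0,0],[0,0,0,0,0,0,0],[0,0,0,0,0,0,0],[0,0,0,0,0,0,0],[0,0,0,0,0,0,0]]]' 
python3 -m crank '[[[0,0,0,0.001,0.001,0,0],[0,0,0,0,0,0,0],[0,0,0,0,0,0,0],[0,0,0,0,0,0,0],[0,0,0,0,0,0,0]]]'
python3 - <<'E'
from plan import *
print(o['ft_force'])
d=robot.camera('scene')
a=d['img'][190:310,300:420,::-1]; cv2.imwrite('pics/s18c.png',cv2.resize(a,None,fx=5,fy=5,interpolation=cv2.INTER_CUBIC))
E
```

```text
time: 32.35
position: [0.6718, 0.0279, 0.203]
tool_rot: [-0.221, 0.672, -0.318, 0.631]
ft_force: [-0.2, 0.0, 8.6]
grip_width: 0.0003
time: 32.98
position: [0.6718, 0.0281, 0.202]
tool_rot: [-0.22, 0.672, -0.318, 0.632]
ft_force: [-0.1, 0.4, 11.9]
grip_width: 0.0002
32.975 [0.67184207 0.0280958  0.20200306] [-0.46  0.7   1.4   0.75  1.4  -0.59]
[[-0.105  0.105  0.989]
 [-0.697  0.701 -0.149]
 [-0.709 -0.705 -0.   ]]
[-0.14825296  0.40372254 11.90540185]
```

View pics/s18c.png

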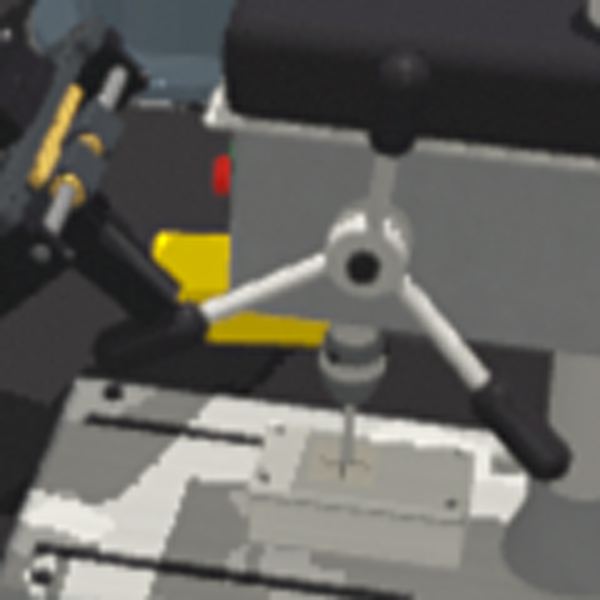

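The force rises from 8.6 to 12 N while the lever hardly moves, so the bit is on the lid. One last small press and hold, then I let the lever up.

```bash
python3 -m crank '[[[0,0,0,0.001,0.001,0,0],[0,0,0,0,0,0,0],[0,0,0,0,0,0,0],[0,0,0,0,0,0,0],[0,0,0,0,0,0,0]]]'
python3 - <<'E'
from plan import *
print(o['ft_force'])
d=robot.camera('scene')
a=d['img'][190:310,300:420,::-1]; cv2.imwrite('pics/s19c.png',cv2.resize(a,None,fx=5,fy=5,interpolation=cv2.INTER_CUBIC))
E
```

```text
time: 33.65
position: [0.6719, 0.0283, 0.2011]
tool_rot: [-0.22, 0.672, -0.317, 0.632]
ft_force: [-0.6, 1.4, 12.2]
grip_width: 0.0005
33.65 [0.6718883  0.02830548 0.20107479] [-0.46  0.7   1.4   0.75  1.4  -0.59]
[[-0.104  0.105  0.989]
 [-0.697  0.702 -0.148]
 [-0.709 -0.705  0.   ]]
[-0.64691126  1.40349741 12.1762559 ]
```

View pics/s19c.png

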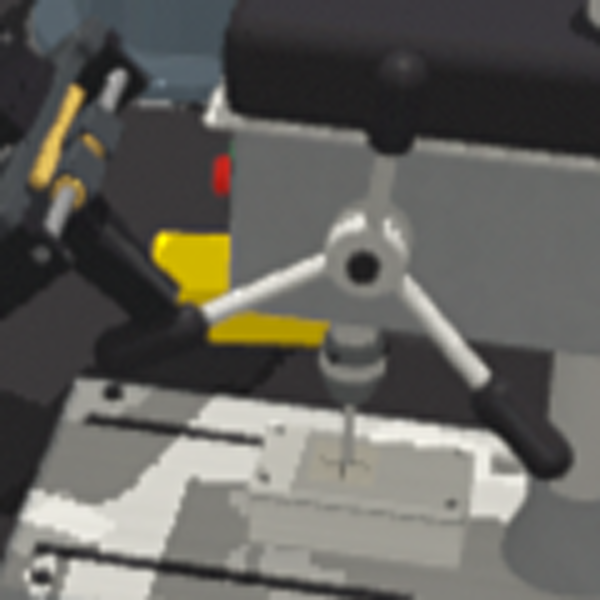

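```bash
python3 -m crank '[[[0,0,0,0.001,0.001,0,0],[0,0,0,0,0,0,0],[0,0,0,0,0,0,0],[0,0,0,0,0,0,0],[0,0,0,0,0,0,0]]]' 
python3 -m crank '[[[0,0,0,0.001,0.001,0,0],[0,0,0,0,0,0,0],[0,0,0,0,0,0,0],[0,0,0,0,0,0,0],[0,0,0,0,0,0,0]]]'
python3 - <<'E'
from plan import *
print(o['ft_force'])
d=robot.camera('scene')
a=d['img'][190:310,300:420,::-1]; cv2.imwrite('pics/s20c.png',cv2.resize(a,None,fx=5,fy=5,interpolation=cv2.INTER_CUBIC))
b=cv2.imread('pics/s19c.png'); f=cv2.resize(a,None,fx=5,fy=5,interpolation=cv2.INTER_CUBIC)
g=lambda x:np.float32(cv2.cvtColor(x,cv2.COLOR_BGR2GRAY))
for n,(r0,r1,c0,c1) in dict(knob3=(380,490,470,580),chuck=(325,400,315,390),box=(430,560,245,470)).items():
    print(n,cv2.phaseCorrelate(g(b)[r0:r1,c0:c1],g(f)[r0:r1,c0:c1]))
c=cv2.imread('pics/s17c.png')
for n,(r0,r1,c0,c1) in dict(knob3=(380,490,470,580),chuck=(325,400,315,390),box=(430,560,245,470)).items():
    print('17-19',n,cv2.phaseCorrelate(g(c)[r0:r1,c0:c1],g(b)[r0:r1,c0:c1]))
E
```

```text
time: 34.33
position: [0.6719, 0.0286, 0.2002]
tool_rot: [-0.22, 0.672, -0.317, 0.632]
ft_force: [-0.5, 0.4, 12.4]
grip_width: 0.0005
time: 34.95
position: [0.672, 0.0288, 0.1994]
tool_rot: [-0.22, 0.672, -0.317, 0.632]
ft_force: [-1.1, 1.4, 15.1]
grip_width: 0.0009
34.95 [0.67198744 0.02878862 0.19936639] [-0.46  0.7   1.41  0.76  1.4  -0.6 ]
[[-0.104  0.106  0.989]
 [-0.696  0.703 -0.148]
 [-0.711 -0.703  0.001]]
[-1.12276038  1.43237561 15.12365096]
knob3 ((0.08120302911333255, -0.005811892036078348), 0.8070678989092509)
chuck ((0.3888229388718685, 0.5499176334365643), 0.9041511796739367)
box ((0.4759541997333514, 0.46285317609607546), 0.9704902534641847)
17-19 knob3 ((0.05769341269703432, 0.018103280366830177), 0.7863505717118581)
17-19 chuck ((0.6466617032782267, 0.5557939539678998), 0.7803172232733833)
17-19 box ((0.5011744197087609, 0.5079948229492146), 0.9523186286329732)
```

The lever has stopped (third knob unchanged between pictures) while the force climbed to 15 N, so the bit has been pressing on the mark for several seconds. Now I raise the finger gently and let the spring bring the lever up.

```bash
python3 -m crank '[[[0,0,0,-0.006,-0.006,0,0],[0,0,0,-0.01,-0.01,0,0],[0,0,0,-0.012,-0.012,0,0],[0,0,0,-0.012,-0.012,0,0],[0,0,0,-0.012,-0.012,0,0]]]' 
python3 -m crank '[[[0,0,0,-0.012,-0.012,0,0],[0,0,0,-0.012,-0.012,0,0],[0,0,0,-0.012,-0.012,0,0],[0,0,0,-0.01,-0.01,0,0],[0,0,0,0,0,0,0]]]'
python3 - <<'E'
from plan import *
B=np.array([.5845,.1143,0]);dx=np.array([.15,.989,0]);dy=np.array([-.989,.15,0])
P=B-.20*dx-.06*dy; P[2]=.33; rows(P,R,5)
o['position']=P; P=P-.06*dx+.06*dy; P[2]=.21; rows(P,R,5)
d=robot.camera('scene'); save(d,'s21')
a=d['img'][190:310,300:420,::-1]; cv2.imwrite('pics/s21c.png',cv2.resize(a,None,fx=5,fy=5,interpolation=cv2.INTER_CUBIC))
E
```

```text
time: 35.62
position: [0.6704, 0.0285, 0.2691]
tool_rot: [-0.222, 0.673, -0.317, 0.63]
ft_force: [2.2, 3.3, 2.2]
grip_width: 0.0008
time: 36.25
position: [0.6717, 0.0266, 0.3342]
tool_rot: [-0.222, 0.671, -0.32, 0.63]
ft_force: [0.8, -0.3, -0.6]
grip_width: 0.0002
36.25 [0.67173459 0.02656131 0.33416044] [-0.46  0.56  1.28  0.73  1.59 -0.41]
[[-0.106  0.104  0.989]
 [-0.702  0.697 -0.149]
 [-0.704 -0.71  -0.001]]
deg/row 0.0 mm/row 26.5
[0.0, 0.0, 0.0, 0.0185, -0.0172, -0.0079]
[0.0, 0.0, 0.0, 0.0185, -0.0172, -0.0079]
[0.0, 0.0, 0.0, 0.0185, -0.0172, -0.0079]
[0.0, 0.0, 0.0, 0.0185, -0.0172, -0.0079]
[0.0, 0.0, 0.0, 0.0185, -0.0172, -0.0079]
end p [ 0.61384 -0.0925   0.33   ]
deg/row 0.0 mm/row 29.4
[0.0, 0.0, 0.0, 0.0254, 0.0086, -0.012]
[0.0, 0.0, 0.0, 0.0254, 0.0086, -0.012]
[0.0, 0.0, 0.0, 0.0254, 0.0086, -0.012]
[0.0, 0.0, 0.0, 0.0254, 0.0086, -0.012]
[0.0, 0.0, 0.0, 0.0254, 0.0086, -0.012]
end p [ 0.5455  -0.14284  0.21   ]
```

View pics/s21c.png

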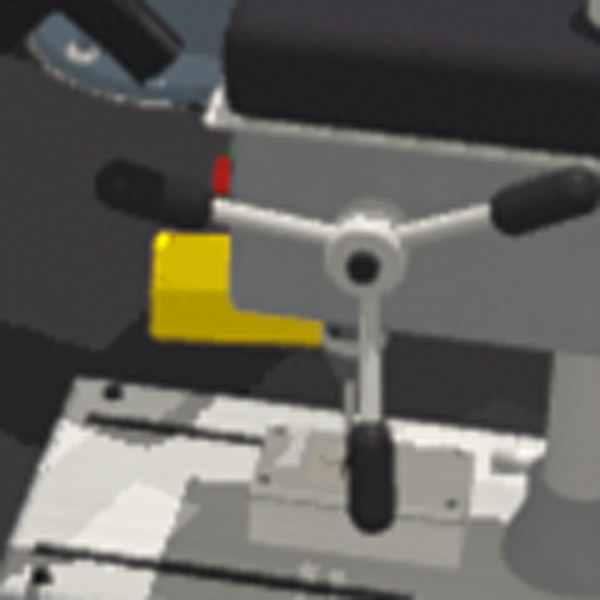

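The lever is back at rest. I move clear and look at the alignment from the front once more.

```bash
python3 -m crank '[[[0,0,0,0.0185,-0.0172,-0.008,0],[0,0,0,0.0185,-0.0172,-0.008,0],[0,0,0,0.0185,-0.0172,-0.008,0],[0,0,0,0.0185,-0.0172,-0.008,0],[0,0,0,0.0185,-0.0172,-0.008,0]]]' 
python3 -m crank '[[[0,0,0,0.0254,0.015,-0.009,0],[0,0,0,0.0254,0.015,-0.009,0],[0,0,0,0.0254,0.015,-0.009,0],[0,0,0,0.0254,0.015,-0.009,0],[0,0,0,0.01,0.015,-0.009,0]]]'
python3 - <<'E'
from plan import *
d=robot.camera('wrist'); save(d,'w22')
a=d['img'][130:270,240:390,::-1]; cv2.imwrite('pics/w22c.png',cv2.resize(a,None,fx=4,fy=4,interpolation=cv2.INTER_CUBIC))
E
```

```text
time: 36.92
position: [0.6121, -0.0926, 0.3277]
tool_rot: [-0.222, 0.673, -0.319, 0.629]
ft_force: [1.0, -0.9, 0.7]
grip_width: 0.0006
time: 37.55
position: [0.563, -0.1114, 0.1947]
tool_rot: [-0.222, 0.674, -0.319, 0.629]
ft_force: [0.2, 0.1, 0.3]
grip_width: 0.0008
37.55 [ 0.56298588 -0.11142148  0.1947417 ] [-0.74  0.66  1.52  0.63  1.49 -0.81]
[[-0.111  0.101  0.989]
 [-0.7    0.698 -0.15 ]
 [-0.706 -0.708 -0.006]]
```

View pics/w22.png

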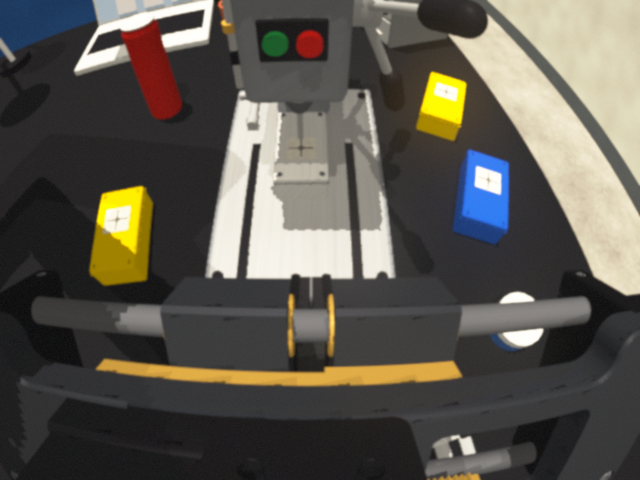

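View pics/w22c.png

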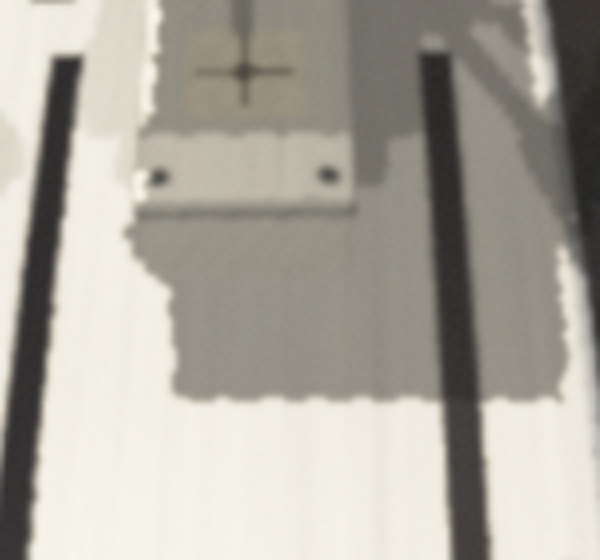

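```bash
python3 -m crank '[[[0,0,0,-0.0064,0.0163,-0.002,0],[0,0,0,-0.0064,0.0163,-0.002,0],[0,0,0,-0.0064,0.0163,-0.002,0],[0,0,0,-0.0064,0.0163,-0.002,0],[0,0,0,0,0,0,0]]]'
python3 - <<'E'
from plan import *
d=robot.camera('wrist'); save(d,'w23'); 
a=d['img'][110:250,240:390,::-1]; cv2.imwrite('pics/w23c.png',cv2.resize(a,None,fx=4,fy=4,interpolation=cv2.INTER_CUBIC))
E
```

```text
time: 38.22
position: [0.5649, -0.0443, 0.1686]
tool_rot: [-0.223, 0.673, -0.318, 0.63]
ft_force: [-0.4, -0.1, 0.4]
grip_width: 0.0002
38.225 [ 0.56491716 -0.04431429  0.16862792] [-0.65  0.67  1.62  0.68  1.37 -0.82]
[[-0.107  0.1    0.989]
 [-0.7    0.699 -0.147]
 [-0.706 -0.708 -0.005]]
```

View pics/w23c.png

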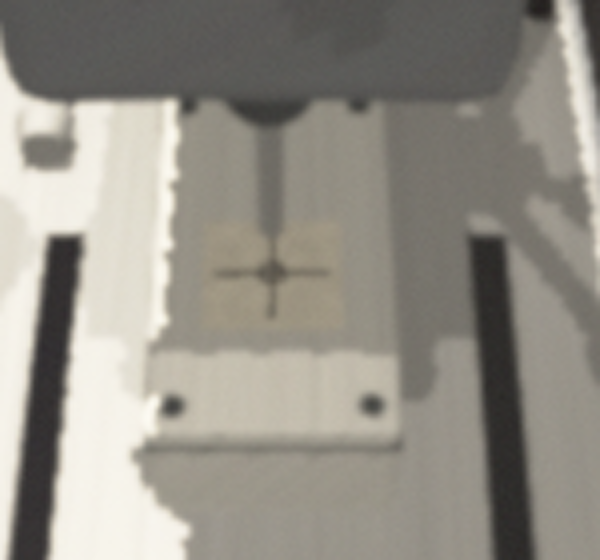

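Run:
```python
from h import *
o=robot.get_obs(); d=robot.camera('wrist')
f=lambda u,v:(110+(v+.5)/4-.5,240+(u+.5)/4-.5)
m=watz(d,f(271,272),o,.06)
for v in (232,236,240):
    b=watz(d,f(270,v),o,.074); e=(b-m)[:2]; print(v,e,np.linalg.norm(e),'along dx',e@[.15,.989])
t=robot.camera('top'); save(t,'t23')
```

```text
232 [4.86344530e-05 9.81173535e-04] 0.0009823781427007365 along dx 0.0009776757937875258
236 [-0.00013205 -0.00027321] 0.00030344613432067255 along dx -0.0002900088797466064
240 [-0.00031192 -0.0015218 ] 0.0015534408064029766 along dx -0.0015518509758124374
```

View pics/t23.png

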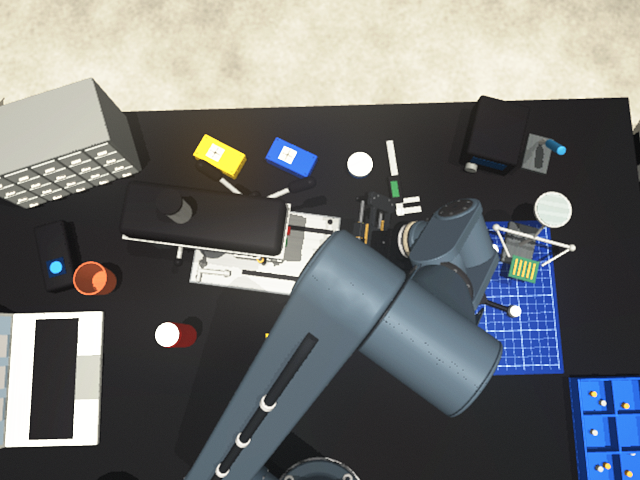

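The mark measures within about 1 mm of the bit's point, and the can, tin and key are where they were. The gripper touches nothing, so I hand in.

```bash
python3 -c "
from rig import robot
o=robot.get_obs();print(o['time'],o['ft_force'])
print(robot.hand_in())"
```

```text
38.375 [-1.52735818 -0.11881473 -0.44836416]
the job is handed in; nothing more can be done
None
```

The box is lined up under the bit, the feed lever was pulled down onto the mark and came back up by itself, and the job is handed in at 38.4 s.

- **Sliding the box:** I held the aluminium box at its front end with the gripper leaning out 45°. I slid and turned it flat until the cross was under the bit, then let go.
- **Feed lever:** The first press caught the knob's rounded front end with 14 N sideways, so I lifted off and pressed again nearer its middle. The second press brought the lever down until it stopped, with the force rising from 8.6 to 15 N. I took that as the bit pressing on the mark. The picture put the lever at about 0.78 rad there, where 0.70 was expected, and I could not read the contact force directly.
- **Last checks:** The wrist view put the mark within about 1 mm of the bit's point. Along the drill's axis that is uncertain by about 1.5 mm, because the cone of the bit is hard to see. The lever was back at rest, and the can, tin and key had not moved in the top view. The arm partly hid the drone frame in that last picture, so I did not see all of it, but the arm never went near it while low. The gripper was clear of everything.

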